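Dock a carrier plate with a cam lock on a sloping stand

ROBOT

A 6-joint arm with a two-finger parallel gripper is mounted at the origin on a cart in front of the work surface, level with it; the furniture and walls round the work are solid. World frame = base frame: x ahead of the robot, y to its left, z up, the work surface at z = 0. Lengths are in mm, angles in rad, forces in N, time in s.
With the tool pointing down it reaches from about 350 to 875 mm from the base axis. Payload 4.2 kg.
Tool frame: the origin (TCP) lies midway between the tips of the shut fingers; the grasp point (between the pads) lies 19 mm behind it (arm.tcp_to_grasp is the distance from the TCP to the grasp point, in mm); z points along the fingers, y is the line along which they close (so a half turn about z gives the same grasp; the last joint's range is limited). The gripper opens to 85 mm and grips with 20 to 120 N. Pads are 22 mm wide; open, the fingers measure 114 mm over their backs; the gripper's body (76 mm by 85 mm) begins 54 mm behind the grasp point. The pads swing forward as they close: fully open they stand 13 mm farther back than shut.
Start: joints at [0.259, 0.385, 0.008, 0, -1.194, -0.259], TCP at [624.979, 0.025, 204.212] pointing down, gripper open.
Joint ranges: [-3.14, 3.14], [-1.21, 2.06], [-1.07, 1.41], [-3.16, 2.05], [-2.99, -0.16], [-3.1, 3.1]. Speed limits (rad/s): [2.79, 2.79, 3.14, 3.14, 3.14, 3.14].

INTERFACE

Orientations are given as a unit quaternion [x, y, z, w].
In Python, from bench import arm, imaging, job, models gives the robot as it stands.
- The arm moves only by the tool arm_command, never from a script. Its argument "rows" is a list of rows, each an object with "grip": the opening, from 0 (shut) to 1 (fully open); "linear": the shift along the tool's x, y, z in mm, a list of three; "rot": the turn, a rotation vector about the tool's x, y, z in rad, a list of three. In form: [{"grip": grip, "linear": [tx, ty, tz], "rot": [rx, ry, rz]}, ...]. A call has 1 to 10 rows; each row is the pose to reach, as a shift and turn from the pose commanded when the call began, along the tool's axes at that moment; what a row does not reach only later rows make up. A row lasts 1/8 s, in which the tool goes at most 62.5 mm and 10.7 degrees, less where a joint would pass 70% of its speed; a pose out of reach is approached as far as the arm can. A call with a gripper value outside its range is refused whole. The fingers move at their own pace and stop on an object; the grip force is fixed at half the most. Time passes only in rows, so rows that repeat a pose let the fingers close. It gives the time, the measured TCP pose, the force, the opening and the grip force at its end, in the units of the state.
- arm.read_state(): the state, without advancing time (a new reading comes with each control period).
- imaging.get_image(name): name is "scene" or "side" or "wrist"; returns a dict with "frame" (384x512x3 uint8, red, green, blue), "fx", "fy", "cx", "cy" (pixels), "extrinsics" (4x4, takes a point from world to camera coordinates); the wrist camera has in their place "T_tool_cam" (4x4, takes a point from camera to tool coordinates, whose origin is the TCP and whose axes are the flange's). Camera axes: x right, y down, z forward; pixel columns grow to the right and rows downward; lengths in mm; the calibration is good to about 2 mm. The wrist camera is an equidistant fisheye: a pixel r from the principal point sees the ray r / f radians off the axis. A picture is of the moment at which its call begins: read the wrist's pose just before it. There is no depth.
- job.job_done(): hands the job in; it is judged then, once.
Trained networks look in a picture, given as the dict that the camera call returned (one of the last four; its "shot" number tells which), for a name from the list of things; names that differ only in an ending like _2 or _b are one class to them, and where a whole thing is asked for, a point or a joint stands for the part that bears it (a point fixed in the world has none). Each returns a list of dicts, best first, with "score" (0 to 1); they miss things now and then, are a little off and sometimes report something else, mostly with a low value. They report only what shows in the picture. A call takes as long as a camera call.
- models.spot_in(picture, query): "rect" ([left, top, right, bottom] in pixels, round what is visible of it).
- models.tip_of(picture, query): "pixel" ([column, row] in pixels: a listed point, or the origin of a listed thing).
The state is a dict: "clock": time; "joints": joint angles; "joint_vel": joint speeds; "joint_efforts": joint torques, N m; "position": TCP position; "ee_rot": TCP orientation; "contact_force": force on the tool from outside, world axes, zero at the start; "wrist_torque": the same for the moment, N m; "gripper_width": finger opening in mm; "grasp_force": force on a finger pad.
Only numpy, scipy, OpenCV 4.12 (cv2) and the standard library are available. Lean on these libraries where they do the work, as an engineer would, in place of code of your own. Each camera call takes 0.05 s, during which the arm holds its last target. There are 200 camera calls.

TASK

Slide the aluminium carrier plate along its sloping bed towards the cam lock until its headed stud is in the lock and the plate meets the two sprung pads. Then turn the lock's bar handle clockwise, regrasping as needed, until it clicks past its detent and the cam has drawn the plate tight against the pads. Let go, leave it locked, and do not disturb the tape roll, the tub or the syringe.

Things in the scene. Friction and masses are not known exactly. Their poses are not given: they have to be found in the camera images.
- stand: Fixed stand, 285 mm long (y), 100 mm deep (x); origin on the worktop under its middle; x away from the robot, y along the bed to the cam lock, z up. Only position and yaw vary. Its flat bed faces the robot, sloping 30 deg: outward normal n = (-0.5, 0, 0.866), up-slope (0.866, 0, 0.5) in this frame. Two rails 14 mm tall guide the plate with 1.5 mm play a side.
- bed_centre (a point): Middle of the bed surface under the plate, at (0, 0, 0.048) in the stand's frame. Heights 'above the bed' are measured from here along n.
- cam_axis (a point): Where the cam's axis (along n) passes the rim of the lock's open-topped housing, 38 mm above the bed, y = 0.100 in the stand's frame. The housing is 93 mm along y, 94 mm across; its port face (y = 0.055) has a 26 mm port for the stud, and beside it two sprung rubber pads whose faces stand at y = 0.050 and together press back with 1.4 N per mm over 5 mm.
- rib_centre (a point): Centre of the black grip rib on the loose carrier plate: 14 mm thick along y, 50 mm long up the slope, 24 to 60 mm above the bed (this point 42 mm). The plate (0.35 kg; 100 mm along y, 77 mm across, 24 mm thick) lies between the rails; the rib is 35 mm from its middle, at the end away from the lock. Axes parallel to the stand's. Sliding takes 2 to 5 N.
- stud_head (a point): Centre of the stud's barrel head (14 mm across, 29 mm tall along n, 8 mm neck), 28.5 mm out of the plate's edge towards the lock, 16 mm above the bed, 113.5 mm along y from the rib's centre. Its y in the stand's frame: 0.013 to 0.046 at the start, 0.0785 where the plate just meets the pads, about 0.0825 when drawn tight by the cam.
- cam_handle (a joint): Turn of cam and handle (rad), growing clockwise seen facing the bed (about -n). Starts at -0.55 to 0.1; at 0 the handle's nose points along the bed at the plate. Below 0.2 the mouth lets the stud in; from 0.5 to 1.95 the spiral wall draws it. A sprung detent resists from 1.75, is passed at 2.0; stop at 2.30. Takes up to 0.3 N m and does not turn back by itself.
- handle_grip (a point): On the cam's axis, in the black bar handle: 60 mm long, 14 mm thick, from 42 to 78 mm above the bed along n (this point 60 mm), y = 0.100 in the stand's frame. The bar lies along the stand's y at joint value 0 and turns with the joint about n; this axis leans 30 deg from vertical towards the robot, so the tool must lean so too.
- handle_nose (a point): Tip of the thin nose (7 mm thick, 20 mm long) that juts from one end of the bar, 50 mm from the cam's axis, 51 mm above the bed; it shows which way the cam is turned.
- tape_roll: Bystander: beige tape roll, 68 mm across, 19 mm tall, lying on the worktop; origin at its underside.
- parts_tub: Bystander: blue round tub, 69 mm across, 30 mm tall; origin at its underside.
- syringe_a: Bystander: syringe with orange ends, 106 mm long, 32 mm wide, lying on the worktop; origin at its underside.
- carrier: The carrier plate as a body; origin in the middle of its underside, axes parallel to the stand's.

How it is judged:
By the outcome, as a careful person would: the job done as asked, in the order asked, and still so for the second after the job is handed in, with the robot touching nothing.
It also fails if it takes over 59 s, if anything falls off the work surface, if the arm or the gripper's body presses on something with over 40 N, if the wrist force passes 120 N, or if a joint passes its speed limit or range.

## Working session

There is one attempt and no reset: what is moved stays moved. The work goes in short steps, Python scripts to look and compute and a tool call to move; the robot and the scene stay as the last step left them, time stands still between calls to the robot, and variables do not carry over. Pictures are saved under pics/ and viewed, at most 13 in all, crops included, and the job is handed in when it is done.

Besides the shell and the picture viewer there is one more tool, called after "Request:" by a JSON object that holds its "api" and its "payload". arm_command: Moves the arm, as the interface text tells. Its arguments: {"type":"object","properties":{"rows":{"type":"array"}},"required":["rows"]}

```bash
mkdir -p pics; cat > h.py <<'E'
import numpy as np, cv2
from bench import arm, imaging, job, models
from scipy.spatial.transform import Rotation as R
from scipy.optimize import least_squares
def ray(p,uv,st=None):
    u,v=uv
    if 'extrinsics' in p:
        E=np.array(p['extrinsics']);d=np.array([(u-p['cx'])/p['fx'],(v-p['cy'])/p['fy'],1])
        o=-E[:3,:3].T@E[:3,3];d=E[:3,:3].T@d
    else:
        a=np.array([(u-p['cx'])/p['fx'],(v-p['cy'])/p['fy']]);r=np.hypot(*a)
        d=np.array([*(a/max(r,1e-9)*np.sin(r)),np.cos(r)])
        T=np.array(p['T_tool_cam']);Q=R.from_quat(st['ee_rot']).as_matrix()
        o=Q@T[:3,3]+np.array(st['position']);d=Q@T[:3,:3]@d
    return o,d/np.linalg.norm(d)
def tri(rays):
    A=sum(np.eye(3)-np.outer(d,d) for o,d in rays);b=sum((np.eye(3)-np.outer(d,d))@o for o,d in rays)
    x=np.linalg.solve(A,b);return x,[np.linalg.norm(np.cross(d,x-o)) for o,d in rays]
E
cat > a.py <<'E'
from h import *
names=['bed_centre','cam_axis','rib_centre','stud_head','handle_grip','handle_nose','tape_roll','parts_tub','syringe_a']
rs={n:[] for n in names}; im=[]
for c in ['scene','side','wrist']:
    st=arm.read_state();p=imaging.get_image(c);im.append(p['frame'])
    for n in names:
        r=models.tip_of(p,n)[:1]
        for q in r:
            print(c,n,np.round(q['pixel']),round(q['score'],2))
            if q['score']>.3: rs[n].append(ray(p,q['pixel'],st))
    cv2.imwrite(f'pics/{c}0.png',p['frame'][:,:,::-1])
for n in names:
    if len(rs[n])>1:
        x,e=tri(rs[n]);print(n,x.round(1),np.round(e,1))
E
python3 a.py; python3 -c "
import cv2,numpy as np
a=[cv2.imread(f'pics/{c}0.png') for c in('scene','side')]
cv2.imwrite('pics/b0.png',cv2.resize(np.hstack(a),(800,300)))"
```

```text
scene bed_centre [270. 192.] 0.74
scene cam_axis [237. 178.] 0.92
scene rib_centre [290. 190.] 0.98
scene stud_head [258. 183.] 0.74
scene handle_grip [232. 168.] 0.95
scene handle_nose [255. 172.] 0.91
scene tape_roll [372. 259.] 0.69
scene parts_tub [350. 276.] 0.65
scene syringe_a [202. 185.] 0.62
side bed_centre [256. 180.] 0.68
side cam_axis [216. 168.] 0.8
side rib_centre [276. 188.] 0.7
side stud_head [239. 175.] 0.58
side handle_grip [213. 166.] 0.65
side handle_nose [233. 162.] 0.71
side tape_roll [358. 236.] 0.76
side parts_tub [344. 272.] 0.76
side syringe_a [170. 163.] 0.65
wrist bed_centre [383. 186.] 0.81
wrist cam_axis [404. 264.] 0.64
wrist rib_centre [414. 125.] 0.61
wrist stud_head [392. 216.] 0.88
wrist handle_grip [420. 272.] 0.57
bed_centre [468.    9.6  53.2] [3.5 4.3 1.4]
cam_axis [432.9 104.4  74.7] [3.3 2.2 2.5]
rib_centre [453.6 -63.3  88.5] [2.2 4.3 2.5]
stud_head [455.   46.4  66. ] [3.1 2.7 2.6]
handle_grip [420.5 104.  103. ] [4.3 2.8 2.3]
handle_nose [466.5  72.1  89.9] [0.7 0.7]
tape_roll [ 491.5 -276.7  -14.6] [0.4 0.4]
parts_tub [ 374.2 -290.4   13.1] [2.8 2.8]
syringe_a [426.5 263.1   2.1] [1.7 1.7]
```

View pics/b0.png

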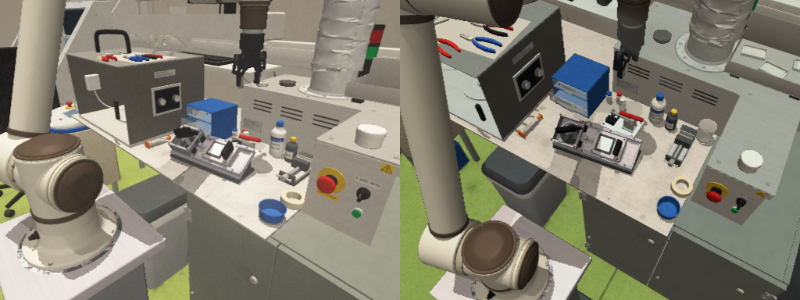

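View pics/wrist0.png

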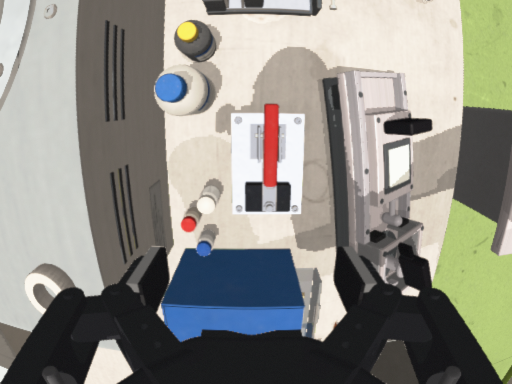

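The scene and side views show the stand near (470, 5), with the lock at its +y end, the rib at the near-right end and the handle nose pointing up-slope at the plate. The wrist view agrees, with the rib at (408,126), the stud at (395,220) and the lock at about (400,260). Next I fit the stand model to the rays.

```bash
cat > fit.py <<'E'
from h import *
import sys
n=np.array([-.5,0,.866]);u=np.array([.866,0,.5]);Y=np.array([0,1.,0]);B=np.array([0,0,48.])
def pt(nm,s,q):
    return {'bed_centre':B,'cam_axis':B+38*n+100*Y,'rib_centre':B+42*n+(s-113.5)*Y,'stud_head':B+16*n+s*Y,
     'handle_grip':B+60*n+100*Y,'handle_nose':B+51*n+100*Y+50*(-np.cos(q)*Y-np.sin(q)*u)}[nm]
def S(p): return R.from_euler('z',p[2]).as_matrix(),np.array([p[0],p[1],0])
def fit(obs):
    def f(p):
        M,t=S(p);return np.concatenate([np.cross(d,M@pt(k,p[3],p[4])+t-o)*w for k,o,d,w in obs]+[[max(0,-.56-p[4])*100]])
    r=least_squares(f,[468,5,0,40,-.4],x_scale=[10,10,.1,10,.3],loss='soft_l1',f_scale=3);return r.x,f(r.x)
def look(cams,tag,names=('bed_centre','cam_axis','rib_centre','stud_head','handle_grip','handle_nose')):
    obs=[];lab=[]
    for c in cams:
        st=arm.read_state();p=imaging.get_image(c)
        cv2.imwrite(f'pics/{c}{tag}.png',p['frame'][:,:,::-1])
        for k in names:
            for q in models.tip_of(p,k)[:1]:
                if q['score']>.3: obs.append((k,*ray(p,q['pixel'],st),1 if c!='wrist' else 2));lab.append((c,k,np.round(q['pixel']).tolist(),round(q['score'],2)))
    return obs,lab
def target(p,above,y,spin=0,grasp=True):
    """tool TCP goal with the grasp point 'above' bed at stand y; tool y along stand y turned clockwise by spin"""
    M,t=S(p);z=-n;yy=R.from_rotvec(z*spin).apply(Y);x=np.cross(yy,z)
    Q=M@np.column_stack([x,yy,z]);P=M@(B+above*n+y*Y)+t+(arm.tcp_to_grasp if grasp else 0)*(M@z)
    return P,Q
def move(P,Q):
    st=arm.read_state();Q0=R.from_quat(st['ee_rot']).as_matrix()
    best=None
    for F in (np.eye(3),np.diag([-1,-1,1])):
        rv=R.from_matrix(Q0.T@Q@F).as_rotvec()
        print('linear',(Q0.T@(P-np.array(st['position']))).round(1),'rot',rv.round(3))
E
cat > b.py <<'E'
from fit import *
o,l=look(sys.argv[2].split(','),sys.argv[1]);p,f=fit(o);print(p.round(3))
for i,a in enumerate(l): print(*a,np.linalg.norm(f[3*i:3*i+3]).round(1))
np.save('p.npy',p)
st=arm.read_state();print(np.round(st['position'],1),np.round(st['joints'],3),st['contact_force'])
E
python3 b.py 1 scene,side,wrist
python3 -c "
from fit import *
p=np.load('p.npy');move(*target(p,150,20))"
```

```text
[ 4.67614e+02  5.16900e+00  1.14000e-01  4.63150e+01 -5.61000e-01]
scene bed_centre [273.0, 195.0] 0.75 1.1
scene rib_centre [288.0, 193.0] 0.96 5.1
scene stud_head [255.0, 185.0] 0.65 5.9
scene handle_grip [234.0, 169.0] 0.76 5.1
scene handle_nose [256.0, 171.0] 0.62 8.3
side bed_centre [257.0, 181.0] 0.77 3.2
side cam_axis [216.0, 169.0] 0.72 6.0
side rib_centre [276.0, 186.0] 0.7 6.9
side stud_head [242.0, 176.0] 0.77 9.2
side handle_grip [214.0, 160.0] 0.78 11.8
side handle_nose [232.0, 162.0] 0.82 6.0
wrist cam_axis [380.0, 188.0] 0.69 197.3
wrist rib_centre [412.0, 127.0] 0.86 0.7
wrist stud_head [390.0, 217.0] 0.83 7.5
wrist handle_grip [418.0, 270.0] 0.83 2.7
wrist handle_nose [403.0, 245.0] 0.73 3.2
[625.    0.  204.2] [ 0.259  0.385  0.008  0.    -1.194 -0.259] [ 0.8335042  -0.17726352  0.02837957]
linear [-17.6 224.9  42.5] rot [ 0.381 -0.427  1.421]
linear [-17.6 224.9  42.5] rot [ 0.44   0.393 -1.642]
```

Request:
{"api": "arm_command", "payload": {"rows": [{"grip": 1,"linear": [-4,50,0],"rot": [0.05,-0.05,0.17]},{"grip": 1,"linear": [-8,100,0],"rot": [0.1,-0.1,0.34]},{"grip": 1,"linear": [-12,150,0],"rot": [0.13,-0.15,0.5]},{"grip": 1,"linear": [-17.6,200,10],"rot": [0.18,-0.2,0.66]},{"grip": 1,"linear": [-17.6,225,20],"rot": [0.22,-0.25,0.83]},{"grip": 1,"linear": [-17.6,225,30],"rot": [0.26,-0.29,0.98]},{"grip": 1,"linear": [-17.6,225,40],"rot": [0.3,-0.34,1.13]},{"grip": 1,"linear": [-17.6,225,42],"rot": [0.34,-0.38,1.28]},{"grip": 1,"linear": [-17.6,225,42],"rot": [0.381,-0.427,1.421]},{"grip": 1,"linear": [-17.6,225,42],"rot": [0.381,-0.427,1.421]}]}}

```text
clock: 3.8
position: [407.0, 13.6, 177.7]
ee_rot: [-0.055, 0.966, 0.019, 0.25]
contact_force: [1.0, 0.9, 0.6]
gripper_width: 85.5
grasp_force: 0.0
```

```bash
python3 b.py 2 scene,side,wrist
python3 -c "
from fit import *
p=np.load('p.npy');move(*target(p,70,p[3]-113.5))"
```

```text
[ 4.65123e+02  1.15060e+01  1.18000e-01  3.72340e+01 -4.15000e-01]
scene bed_centre [271.0, 195.0] 0.9 3.3
scene cam_axis [238.0, 175.0] 0.84 4.9
scene rib_centre [290.0, 193.0] 0.86 1.6
scene stud_head [257.0, 185.0] 0.73 3.8
scene handle_grip [235.0, 168.0] 0.85 4.3
scene handle_nose [256.0, 172.0] 0.98 10.7
side bed_centre [253.0, 181.0] 0.66 2.6
side cam_axis [214.0, 169.0] 0.95 5.8
side rib_centre [276.0, 189.0] 0.63 5.7
side stud_head [241.0, 175.0] 0.69 6.3
side handle_grip [213.0, 164.0] 0.68 3.9
side handle_nose [215.0, 167.0] 0.49 43.5
wrist bed_centre [242.0, 168.0] 0.86 4.2
wrist cam_axis [345.0, 174.0] 0.62 1.3
wrist stud_head [278.0, 167.0] 0.63 5.5
wrist handle_grip [354.0, 174.0] 0.57 10.4
wrist handle_nose [298.0, 200.0] 0.58 3.8
[407.2  13.6 177.2] [ 0.524 -0.25  -1.068  0.596 -0.334 -2.504] [ 0.00145671 -0.15075277 -0.06795347]
linear [ 13.1 -85.9  88.8] rot [ 0.008 -0.018 -0.003]
linear [ 13.1 -85.9  88.8] rot [-0.029 -0.012  3.138]
```

View pics/wrist2.png

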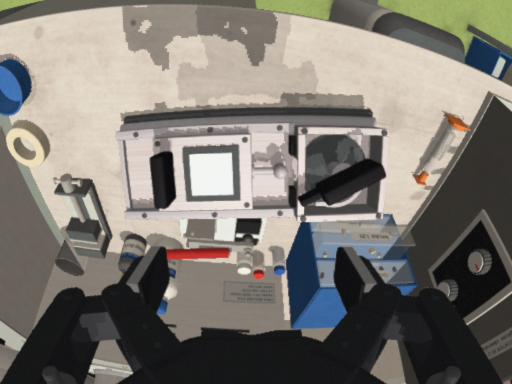

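The wrist view shows the rib at (162,180), the stud at (282,171) and the handle centred at (352,183) with its nose at (302,198), so q is about -0.4. The syringe is at (440,150), clear of the work.

Request:
{"api": "arm_command", "payload": {"rows": [{"grip": 1,"linear": [5,-40,20],"rot": [0,0,0]},{"grip": 1,"linear": [13,-86,40],"rot": [0,0,0]},{"grip": 1,"linear": [13,-86,75],"rot": [0.008,-0.018,0]},{"grip": 1,"linear": [13,-86,75],"rot": [0.008,-0.018,0]},{"grip": 1,"linear": [13,-86,75],"rot": [0.008,-0.018,0]}]}}

```text
clock: 5.48
position: [416.6, -61.4, 136.1]
ee_rot: [-0.055, 0.969, 0.011, 0.242]
contact_force: [-0.0, -0.2, -1.0]
gripper_width: 85.1
grasp_force: 0.0
```

```bash
python3 b.py 3 scene,side,wrist
python3 -c "
from fit import *
p=np.load('p.npy');move(*target(p,49,p[3]-113.5))"
```

```text
[ 4.67666e+02  9.14500e+00  1.55000e-01  4.30770e+01 -4.61000e-01]
scene bed_centre [271.0, 193.0] 0.89 2.8
scene cam_axis [238.0, 176.0] 0.62 2.8
scene rib_centre [291.0, 190.0] 0.65 3.7
scene stud_head [257.0, 185.0] 0.93 2.8
scene handle_grip [234.0, 168.0] 0.95 6.0
scene handle_nose [254.0, 169.0] 0.57 2.8
side bed_centre [254.0, 183.0] 0.82 5.1
side rib_centre [277.0, 189.0] 0.86 4.7
side handle_grip [276.0, 191.0] 0.7 168.5
wrist cam_axis [428.0, 205.0] 0.64 4.8
wrist rib_centre [246.0, 213.0] 0.87 5.3
wrist stud_head [359.0, 199.0] 0.65 9.2
wrist handle_grip [438.0, 210.0] 0.64 2.3
wrist handle_nose [386.0, 234.0] 0.8 2.2
[416.8 -61.5 136.1] [ 0.258 -0.125 -1.068  0.476 -0.16  -2.169] [-0.83011091 -0.16143424  0.28389797]
linear [-11.7  -6.1  76.4] rot [-0.025 -0.034 -0.036]
linear [-11.7  -6.1  76.4] rot [-0.052  0.04   3.105]
```

View pics/wrist3.png

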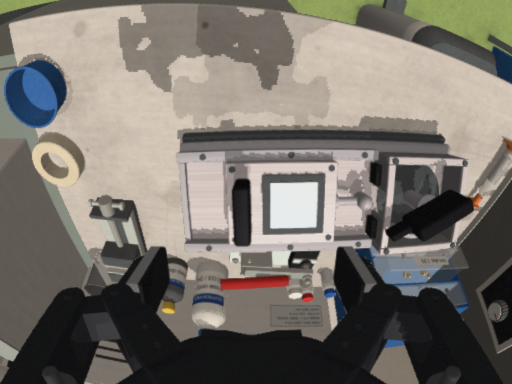

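```bash
cat > fk.py <<'E'
from fit import *
D=[([0.259,0.385,0.008,0,-1.194,-0.259],[624.979,.025,204.212],None),
([0.524,-0.25,-1.068,0.596,-0.334,-2.504],[407.2,13.6,177.2],[-0.055,.966,.019,.25]),
([0.258,-0.125,-1.068,.476,-.16,-2.169],[416.8,-61.5,136.1],[-.055,.969,.011,.242])]
lo=[-3.14,-1.21,-1.07,-3.16,-2.99,-3.1];hi=[3.14,2.06,1.41,2.05,-.16,3.1]
e=lambda a,t:R.from_euler(a,t).as_matrix()
def fk(j,g,s4=1,s6=-1,c6=0):
    h,L1,L2,L3,off,r0,b=g
    A=e('z',j[0]);F=A@e('y',j[1]-j[2])
    p=np.array([0,0,h])+A@np.array([r0,off,0])+A@e('y',j[1])@np.array([0,0,L1])+F@np.array([L2,0,b])
    W=F@e('x',s4*j[3])@e('y',-j[4]);p=p+W@np.array([L3,0,0])
    # tool z = W x
    return p, W@e('y',np.pi/2)@e('z',-s6*j[5]*-1+c6)
def solve(s4):
    def f(g): return np.concatenate([np.concatenate([fk(j,g,s4)[0]-P,[] if q is None else 300*(fk(j,g,s4)[1][:,2]-R.from_quat(q).as_matrix()[:,2])]) for j,P,q in D])
    r=least_squares(f,[350,350,350,250,-160,0,0],x_scale=100);return r.x,f(r.x)
if __name__=='__main__':
    for s in(1,-1):
        g,f=solve(s);print(s,g.round(0),f.round(1))
        for j,P,q in D: print(fk(j,g,s)[1].round(2).tolist(),None if q is None else R.from_quat(q).as_matrix().round(2).tolist())
    st=arm.read_state()
    print(R.from_quat(st['ee_rot']).as_matrix().round(2))
E
python3 fk.py
```

```text
1 [-258.  291.   74. -159. -159.  399.   71.] [ -1.    0.9   4.5  -3.    2.5 -20.4 -55.7  95.8  -0.2   3.2  -4.1  15.9
 -10.9  42.4   0.2]
[[-1.0, -0.0, -0.0], [0.0, 1.0, -0.0], [0.0, -0.0, -1.0]] None
[[0.73, 0.62, 0.3], [0.5, -0.78, 0.38], [0.47, -0.13, -0.87]] [[-0.87, -0.12, 0.48], [-0.1, 0.99, 0.06], [-0.49, 0.01, -0.87]]
[[0.61, 0.66, 0.43], [0.66, -0.73, 0.19], [0.44, 0.17, -0.88]] [[-0.88, -0.11, 0.47], [-0.1, 0.99, 0.05], [-0.47, -0.01, -0.88]]
-1 [ 107.  429.  255.  195. -156.  209.   -8.] [ -1.6   3.8   3.8  -1.1  -0.4 -17.   -0.4   0.2  -0.2   2.8  -3.7  13.2
   0.3   0.1   0.2]
[[-1.0, -0.0, -0.0], [0.0, 1.0, -0.0], [0.0, -0.0, -1.0]] None
[[-0.12, 0.87, 0.48], [0.99, 0.1, 0.06], [0.01, 0.48, -0.87]] [[-0.87, -0.12, 0.48], [-0.1, 0.99, 0.06], [-0.49, 0.01, -0.87]]
[[-0.11, 0.88, 0.47], [0.99, 0.1, 0.05], [-0.0, 0.47, -0.88]] [[-0.88, -0.11, 0.47], [-0.1, 0.99, 0.05], [-0.47, -0.01, -0.88]]
[[-0.88 -0.11  0.47]
 [-0.1   0.99  0.05]
 [-0.47 -0.   -0.88]]
```

```bash
cat > fk2.py <<'E'
from fk import *
def fk2(j,g):
    h,L1,L2,L3,off,r0,b,wy=g
    A=e('z',j[0]);F=A@e('y',j[1]-j[2])
    p=np.array([0,0,h])+A@np.array([0,off,0])+A@e('y',j[1])@np.array([r0,0,L1])
    V=F@e('x',-j[3]);p=p+F@np.array([L2,0,b])+V@np.array([0,wy,0]);W=V@e('y',-j[4]);p=p+W@np.array([L3,0,0])
    return p,W[:,0]
def solve2(D,prior=[300,400,400,250,-80,0,0,-80],w=.002):
    f=lambda g:np.concatenate([fk2(j,g)[0]-P for j,P,q in D])
    r=least_squares(lambda g:np.concatenate([f(g),w*(g-prior)]),prior,x_scale=100);return r.x,f(r.x)
if __name__=='__main__':
    for w in(.002,.02):
        g,f=solve2(D,w=w);print(g.round(0),f.round(1))
E
python3 fk2.py
```

```text
[ 161.  564.  422.  323.    0.   -0.   -0. -160.] [-0.  0. -0. -0.  0.  0.  0. -0. -0.]
[ 159.  521.  406.  285.  -42.   30.    9. -118.] [-0.2  0.7  0.   0.4  0.7 -0.4 -0.3 -1.3  0.5]
```

```bash
cat > ik.py <<'E'
from fk2 import *
G,_=solve2(D)
def full(j):
    p,_=fk2(j,G);W=e('z',j[0])@e('y',j[1]-j[2])@e('x',-j[3])@e('y',-j[4])
    return p,W@e('y',np.pi/2)@e('z',-j[5]-np.pi/2)
def ik(P,Q):
    best=None
    for s in range(8):
        rng=np.random.default_rng(s)
        x0=np.clip([.3+.3*rng.normal(),.1+.3*rng.normal(),-.7,rng.uniform(-1.5,1.5),-.5,rng.uniform(-2.9,2.9)],np.array(lo)+.02,np.array(hi)-.02)
        def f(j):
            p,M=full(j);return np.r_[(p-P)/300,(R.from_matrix(Q.T@M)).as_rotvec()]
        r=least_squares(f,x0,bounds=(lo,hi))
        if best is None or r.cost<best.cost: best=r
    v=f(best.x);return best.x,np.linalg.norm(v[:3]*300),np.linalg.norm(v[3:])
if __name__=='__main__':
    for j,P,q in D[1:]: print(np.abs(full(j)[1]-R.from_quat(q).as_matrix()).max())
    p=np.load('p.npy');print(p.round(3))
    def show(*a):
        x,d,r=ik(*target(p,*a));print(np.round(a,2),x.round(2),round(d,1),round(r,3))
    for a in (48,60,80,120):
        for fl in (0,np.pi): show(a,-70,fl)
    show(48,-30,np.pi)
    for ab in (62,110):
      for q in (-.46,.2,.8,1.4,2.1):
        for fl in (-1,1): show(ab,100,q+fl*np.pi/2)
E
python3 ik.py
```

```text
0.002095121433295835
0.0010320061172974238
[ 4.67666e+02  9.14500e+00  1.55000e-01  4.30770e+01 -4.61000e-01]
[ 48 -70   0] [ 0.15  0.13 -0.78 -0.34 -0.16 -1.23] 5.1 0.049
[ 48.   -70.     3.14] [ 0.15  0.13 -0.78 -0.34 -0.16  1.91] 5.1 0.049
[ 60 -70   0] [ 0.17  0.09 -0.81 -0.25 -0.16 -1.34] 4.9 0.045
[ 60.   -70.     3.14] [ 0.17  0.09 -0.81 -0.25 -0.16  1.8 ] 4.9 0.045
[ 80 -70   0] [ 0.2   0.03 -0.87 -0.08 -0.16 -1.53] 4.4 0.036
[ 80.   -70.     3.14] [ 0.2   0.03 -0.87 -0.08 -0.16  1.61] 4.4 0.036
[120 -70   0] [ 0.24 -0.1  -0.99  0.25 -0.16 -1.89] 0.6 0.004
[120.   -70.     3.14] [ 0.24 -0.1  -0.99  0.25 -0.16  1.25] 0.6 0.004
[ 48.   -30.     3.14] [ 0.23  0.11 -0.8  -0.3  -0.16  1.8 ] 9.4 0.088
[ 62.   100.    -2.03] [ 0.56  0.02 -1.07  0.83 -0.16 -0.74] 24.0 0.136
[ 62.   100.     1.11] [ 0.56  0.02 -1.07  0.83 -0.16  2.4 ] 24.0 0.136
[ 62.   100.    -1.37] [ 0.56  0.02 -1.07  0.83 -0.16 -1.4 ] 24.0 0.136
[ 62.   100.     1.77] [ 0.56  0.02 -1.07  0.83 -0.16  1.74] 24.0 0.136
[ 62.   100.    -0.77] [ 0.56  0.02 -1.07  0.83 -0.16 -2.  ] 24.0 0.136
[ 62.   100.     2.37] [ 0.
[... 352 characters left out ...]
03] [ 0.68 -0.11 -1.07  0.72 -0.29 -0.72] 17.9 0.093
[110.   100.     1.11] [ 0.68 -0.11 -1.07  0.72 -0.29  2.42] 17.9 0.093
[110.   100.    -1.37] [ 0.68 -0.11 -1.07  0.72 -0.29 -1.38] 17.9 0.093
[110.   100.     1.77] [ 0.68 -0.11 -1.07  0.72 -0.29  1.76] 17.9 0.093
[110.   100.    -0.77] [ 0.68 -0.11 -1.07  0.72 -0.29 -1.98] 17.9 0.093
[110.   100.     2.37] [ 0.68 -0.11 -1.07  0.72 -0.29  1.16] 17.9 0.093
[110.   100.    -0.17] [ 0.68 -0.11 -1.07  0.72 -0.29 -2.58] 17.9 0.093
[110.   100.     2.97] [ 0.68 -0.11 -1.07  0.72 -0.29  0.56] 17.9 0.093
[110.   100.     0.53] [ 0.68 -0.11 -1.07  0.72 -0.29  3.01] 17.9 0.093
[110.   100.     3.67] [ 0.68 -0.11 -1.07  0.72 -0.29 -0.14] 17.9 0.093
```

```bash
cat > ik2.py <<'E'
from ik import *
def iks(P,Q,N=40):
    S=[];rng=np.random.default_rng(0)
    def f(j):
        p,M=full(j);return np.r_[(p-P)/300,(R.from_matrix(Q.T@M)).as_rotvec()]
    l,h=np.array(lo),np.array(hi)
    for s in range(N):
        x0=rng.uniform(l+.02,h-.02);x0[0]=rng.uniform(-.6,1);x0[4]=-rng.uniform(.2,1.5)
        r=least_squares(f,x0,bounds=(lo,hi))
        if r.cost<1e-6 and all(np.abs(r.x-s).max()>.05 for s in S): S.append(r.x)
    return S
if __name__=='__main__':
    p=np.load('p.npy')
    for a in [(48,-70,0),(48,-35,0),(100,-70,0),(62,100,-.46-np.pi/2),(62,100,.8-np.pi/2),(110,100,-.46-np.pi/2)]:
        print(np.round(a,2))
        for x in iks(*target(p,*a)): print('  ',x.round(2))
E
python3 ik2.py
```

```text
[ 48 -70   0]
[ 48 -35   0]
[100 -70   0]
[ 62.   100.    -2.03]
[ 62.   100.    -0.77]
[110.   100.    -2.03]
```

```bash
cat > ik3.py <<'E'
from ik import *
def best(P,Q,N=60,k=3):
    S=[];rng=np.random.default_rng(0)
    def f(j):
        p,M=full(j);return np.r_[(p-P)/20,(R.from_matrix(Q.T@M)).as_rotvec()]
    l,h=np.array(lo),np.array(hi)
    for s in range(N):
        x0=rng.uniform(l+.02,h-.02);x0[0]=rng.uniform(-.8,1.3)
        r=least_squares(f,x0,bounds=(lo,hi));v=f(r.x)
        if all(np.abs(r.x-s[1]).max()>.1 for s in S): S.append((r.cost,r.x,np.linalg.norm(v[:3]*20),v[3:]))
    S.sort(key=lambda s:s[0]);return S[:k]
if __name__=='__main__':
    print(G.round(1))
    p=np.load('p.npy')
    for a in [(48,-70,0),(48,-35,0),(62,100,-.46-np.pi/2),(62,100,.8-np.pi/2)]:
        print(np.round(a,2),target(p,*a)[0].round())
        for c,x,d,v in best(*target(p,*a)): print('  ',x.round(2),round(d,2),v.round(3))
E
python3 ik3.py
```

```text
[ 1.607e+02  5.639e+02  4.222e+02  3.235e+02  0.000e+00 -0.000e+00
 -2.000e-01 -1.601e+02]
[ 48 -70   0] [464. -62.  73.]
   [ 0.15  0.13 -0.78 -0.35 -0.16 -1.22] 0.03 [-0.054  0.007 -0.   ]
   [ 0.2   0.15 -1.07  1.24 -0.34  3.1 ] 0.92 [0.352 0.219 0.293]
   [-0.84  1.57 -1.07 -2.06 -2.22 -3.1 ] 1.55 [ 0.546 -0.889 -0.547]
[ 48 -35   0] [459. -28.  73.]
   [ 0.24  0.11 -0.8  -0.33 -0.16 -1.31] 0.04 [-0.092  0.019 -0.   ]
   [ 0.32  0.15 -1.07  1.16 -0.37  3.1 ] 0.76 [0.335 0.22  0.264]
   [-0.74  1.64 -1.07 -2.01 -2.29 -3.1 ] 1.53 [ 0.463 -0.944 -0.513]
[ 62.   100.    -2.03] [431. 105.  85.]
   [ 0.59  0.06 -1.07  0.77 -0.16 -0.7 ] 0.15 [-0.146 -0.11   0.   ]
   [-0.13  0.06 -1.05 -3.16 -0.16 -2.42] 0.14 [-0.002  0.186  0.   ]
   [-0.12  0.06 -0.89 -2.44 -0.16  3.1 ] 0.23 [0.166 0.176 0.018]
[ 62.   100.    -0.77] [431. 105.  85.]
   [ 0.59  0.06 -1.07  0.77 -0.16 -1.96] 0.15 [-0.149  0.105 -0.   ]
   [-0.13  0.06 -1.05 -3.16 -0.16  2.6 ] 0.14 [ 0.177  0.058 -0.   ]
   [ 0.88  0.24 -1.07  1.14 -0.74  3.1 ] 0.92 [0.418 0.364 0.453]
```

```bash
cat > ov.py <<'E'
from fit import *
def proj(X,T,st,f,cx,cy):
    Q=R.from_quat(st['ee_rot']).as_matrix();T=np.array(T)
    c=T[:3,:3].T@(Q.T@(X-np.array(st['position']))-T[:3,3]);r=np.hypot(c[0],c[1]);th=np.arctan2(r,c[2])
    return np.array([cx+f*th*c[0]/r,cy+f*th*c[1]/r])
def rect(yc,hy,hu,ab,rot=0):
    a=-np.cos(rot)*Y-np.sin(rot)*u;b=np.cross(n,a)
    return [B+ab*n+yc*Y+i*hy*a+k*hu*b for i,k in((1,1),(1,-1),(-1,-1),(-1,1))]
def shapes(p): return [rect(101.5,46.5,47,38),rect(p[3]-113.5,7,25,60),rect(p[3]-78.5,50,38.5,24),rect(100,30,7,78,p[4])]
def overlay(pic,st,p,out,box,k=3):
    im=cv2.resize(pic['frame'][:,:,::-1],None,fx=k,fy=k);M,t=S(p)
    for s in shapes(p):
        q=np.array([(proj(M@X+t,pic['T_tool_cam'],st,pic['fx'],pic['cx'],pic['cy'])+.5)*k for X in s])
        cv2.polylines(im,[q.astype(int)],True,(0,0,255),1)
    x0,y0,x1,y1=[v*k for v in box];cv2.imwrite(out,im[y0:y1,x0:x1])
if __name__=='__main__':
    p=np.array([466.8,8.6,.129,42,-.45]) if len(sys.argv)<2 else np.array(eval(sys.argv[1]))
    np.save('p.npy',p);st=arm.read_state();pic=imaging.get_image('wrist');overlay(pic,st,p,f'pics/{sys.argv[2] if len(sys.argv)>2 else "ov"}.png',(210,100,475,280))
E
python3 ov.py
```

```text
(no output)
```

View pics/ov.png

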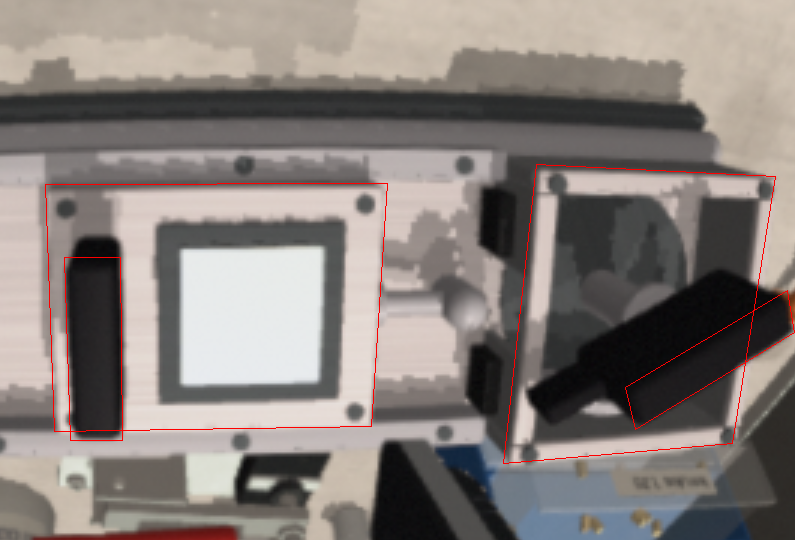

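The overlay of p=(466.8, 8.6, 0.129, s=42, q=-0.45) matches the housing rim (537,165)-(775,178), the plate (46,184)-(387,184), the rib and the handle. I'll keep this pose.

```bash
cat > go.py <<'E'
from ik import *
def local(P,Q,j0,wp=5):
    def f(j):
        p,M=full(j);return np.r_[(p-P)/wp,R.from_matrix(Q.T@M).as_rotvec()*np.array([1,1,3]),(np.array(j)-j0)*1e-4]
    r=least_squares(f,np.clip(j0,np.array(lo)+.005,np.array(hi)-.005),bounds=(np.array(lo)+.003,np.array(hi)-.003));p,M=full(r.x)
    return r.x,p,M,R.from_matrix(Q.T@M).as_rotvec()
def plan(*a,p=None,seed=None,prev=None):
    p=np.load('p.npy') if p is None else p
    st=arm.read_state();j0=np.array(st['joints']) if seed is None else np.array(seed)
    P,Q=target(p,*a);x,Pm,M,v=local(P,Q,j0)
    P0,Q0=(np.array(st['position']),R.from_quat(st['ee_rot']).as_matrix())
    print(np.round(a,2),'lin',(Q0.T@(Pm-P0)).round(1),'rot',R.from_matrix(Q0.T@M).as_rotvec().round(3),'j',x.round(2),'miss',np.linalg.norm(Pm-P).round(1),v.round(3))
    return x
E
python3 -c "
from go import *
plan(115,-71.5);plan(48,-71.5)
st=arm.read_state();print(np.array(full(st['joints'])[0])-st['position'])"
```

```text
[115.  -71.5] lin [-7.1 -8.2  9.2] rot [-0.029 -0.019 -0.014] j [ 0.24 -0.08 -0.99  0.23 -0.16 -1.9 ] miss 0.0 [-0.016  0.014  0.   ]
[ 48.  -71.5] lin [-9.3 -7.3 76.1] rot [-0.079 -0.023 -0.014] j [ 0.15  0.12 -0.78 -0.35 -0.16 -1.24] miss 0.0 [-0.066  0.01   0.   ]
[-0.35299643 -0.19246745 -0.10663022]
```

Request:
{"api": "arm_command", "payload": {"rows": [{"grip": 1,"linear": [-7,-8,9],"rot": [-0.03,-0.02,-0.015]},{"grip": 1,"linear": [-7,-8,9],"rot": [-0.03,-0.02,-0.015]},{"grip": 1,"linear": [-7,-8,9],"rot": [-0.03,-0.02,-0.015]}]}}

```text
clock: 6.95
position: [428.0, -68.4, 131.6]
ee_rot: [-0.065, 0.965, 0.024, 0.251]
contact_force: [0.0, 0.1, -0.9]
gripper_width: 85.4
grasp_force: 0.0
```

```bash
python3 -c "
from go import *
plan(115,-71.5);plan(48,-71.5)
print(arm.read_state()['joints'])"
```

```text
[115.  -71.5] lin [-0.1 -0.2  0.3] rot [ 0.    -0.     0.002] j [ 0.24 -0.08 -0.99  0.23 -0.16 -1.9 ] miss 0.0 [-0.016  0.014 -0.   ]
[ 48.  -71.5] lin [-1.  -1.3 67.3] rot [-0.05  -0.004  0.002] j [ 0.15  0.12 -0.78 -0.35 -0.16 -1.24] miss 0.0 [-0.066  0.01   0.   ]
[ 0.2390092  -0.08591627 -0.98737923  0.22891607 -0.16512121 -1.89063296]
```

Request:
{"api": "arm_command", "payload": {"rows": [{"grip": 0.8,"linear": [0,0,25],"rot": [-0.015,0,0]},{"grip": 0.7,"linear": [0,-1,50],"rot": [-0.035,0,0]},{"grip": 0.6,"linear": [-1,-1,66],"rot": [-0.05,0,0]},{"grip": 0.6,"linear": [-1,-1,66],"rot": [-0.05,0,0]},{"grip": 0.6,"linear": [-1,-1,66],"rot": [-0.05,0,0]}]}}

```text
clock: 7.58
position: [460.0, -64.3, 74.6]
ee_rot: [-0.072, 0.965, 0.048, 0.249]
contact_force: [0.1, -0.6, -0.5]
gripper_width: 51.2
grasp_force: 0.0
```

```bash
python3 -c "
from go import *
plan(48,-71.5)
st=arm.read_state();print(st['joints'],st['contact_force'])
cv2.imwrite('pics/w5.png',imaging.get_image('wrist')['frame'][:,:,::-1])"
```

```text
[ 48.  -71.5] lin [-0.6 -0.2  1.8] rot [ 0.001 -0.005  0.002] j [ 0.15  0.12 -0.78 -0.35 -0.16 -1.24] miss 0.0 [-0.066  0.01   0.   ]
[ 0.14981666  0.11893529 -0.78202617 -0.34185055 -0.16920547 -1.24929747] [ 0.13387369 -0.56003904 -0.49927149]
```

View pics/w5.png

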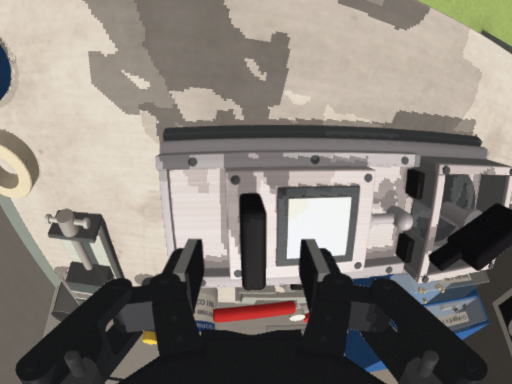

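The fingers, at (190,265) and (315,265), straddle the rib, which is centred near (253,245). Closing now.

Request:
{"api": "arm_command", "payload": {"rows": [{"grip": 0,"linear": [0,0,0],"rot": [0,0,0]},{"grip": 0,"linear": [0,0,0],"rot": [0,0,0]},{"grip": 0,"linear": [0,0,0],"rot": [0,0,0]},{"grip": 0,"linear": [0,0,0],"rot": [0,0,0]}]}}

```text
clock: 8.12
position: [460.8, -64.0, 75.4]
ee_rot: [-0.072, 0.964, 0.048, 0.25]
contact_force: [-6.1, -0.5, 10.6]
gripper_width: 0.3
grasp_force: 6.5
```

```bash
python3 -c "
from go import *
p=np.load('p.npy')
st=arm.read_state();print(st['contact_force'],st['gripper_width'],st['grasp_force'],np.round(st['joints'],2))
M,t=S(p);g=np.array(st['position'])-19*R.from_quat(st['ee_rot']).as_matrix()[:,2];print('stand frame grasp',M.T@(g-t))
for y in (-60,-45,-35,-32): plan(48,y)"
```

```text
[-6.10706052 -0.50859531 10.63182223] 0.34849105915226514 6.4504906438196485 [ 0.15  0.12 -0.78 -0.34 -0.17 -1.25]
stand frame grasp [-24.59514163 -72.54552467  91.95581496]
[ 48 -60] lin [ 0.4 11.1  2.9] rot [-0.011  0.002  0.001] j [ 0.18  0.12 -0.79 -0.35 -0.16 -1.27] miss 0.0 [-0.078  0.014 -0.   ]
[ 48 -45] lin [ 0.4 26.1  3.9] rot [-0.027  0.009  0.001] j [ 0.21  0.11 -0.79 -0.33 -0.16 -1.31] miss 0.0 [-0.094  0.021 -0.   ]
[ 48 -35] lin [ 0.4 36.   4.5] rot [-0.037  0.014  0.002] j [ 0.24  0.11 -0.8  -0.32 -0.16 -1.35] miss 0.0 [-0.104  0.026 -0.   ]
[ 48 -32] lin [ 0.4 39.   4.7] rot [-0.04   0.016  0.002] j [ 0.25  0.11 -0.8  -0.32 -0.16 -1.36] miss 0.0 [-0.107  0.028 -0.   ]
```

```bash
python3 -c "
from ov import *
p=np.load('p.npy');st=arm.read_state();pic=imaging.get_image('wrist')
overlay(pic,st,p,'pics/ov6.png',(140,130,400,325))"
```

```text
(no output)
```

View pics/ov6.png

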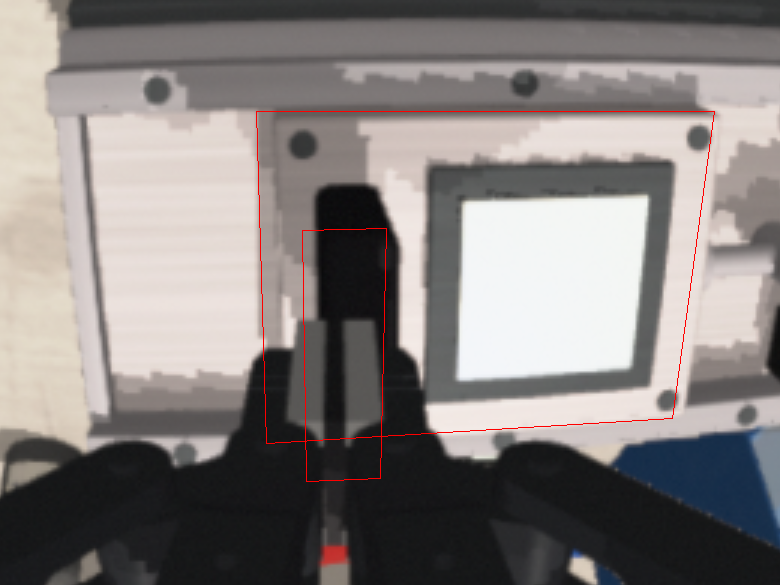

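```bash
python3 -c "
from ov import *
st=arm.read_state();pic=imaging.get_image('wrist');Q=R.from_quat(st['ee_rot']).as_matrix()
for q in ([0,0,0],[0,7,0],[0,-7,0],[11,0,0],[-11,0,0],[0,0,-19],[0,7,-19],[11,0,-19],[-11,0,-19]):
    a=proj(Q@np.array(q)+np.array(st['position']),pic['T_tool_cam'],st,pic['fx'],pic['cx'],pic['cy']);print(q,((a-[140,130])*3).round())
print(np.array(pic['T_tool_cam']).round(2),pic['fx'],pic['cx'],pic['cy']);print(st['gripper_width'],st['grasp_force'],st['contact_force'],st['wrist_torque'],arm.tcp_to_grasp)"
```

```text
[0, 0, 0] [333. 302.]
[0, 7, 0] [367. 302.]
[0, -7, 0] [299. 302.]
[11, 0, 0] [333. 252.]
[-11, 0, 0] [333. 350.]
[0, 0, -19] [333. 343.]
[0, 7, -19] [370. 342.]
[11, 0, -19] [333. 288.]
[-11, 0, -19] [333. 394.]
[[-0.0000e+00 -9.6000e-01 -2.9000e-01  7.3710e+01]
 [ 1.0000e+00 -0.0000e+00  0.0000e+00  2.0000e-02]
 [-0.0000e+00 -2.9000e-01  9.6000e-01 -1.6906e+02]
 [ 0.0000e+00  0.0000e+00  0.0000e+00  1.0000e+00]] 297.3186396354542 251.0556845437306 196.66180022712317
0.04085769891852994 6.443856512942148 [-6.27647304 -0.47330163 11.4081051 ] [0.04638139 1.14951111 0.23130226] 18.700000000000003
```

```bash
python3 -c "
from fit import *
p=np.load('p.npy');M,t=S(p);st=arm.read_state();Q=R.from_quat(st['ee_rot']).as_matrix();o=[]
for c in('scene','side'):
    pic=imaging.get_image(c);E=np.array(pic['extrinsics'])
    def pr(X):
        x=E[:3,:3]@X+E[:3,3];return np.array([pic['cx']+pic['fx']*x[0]/x[2],pic['cy']+pic['fy']*x[1]/x[2]])
    im=cv2.resize(pic['frame'][:,:,::-1],None,fx=6,fy=6,interpolation=cv2.INTER_CUBIC)
    T=pr(np.array(st['position']));g=pr(np.array(st['position'])-19*Q[:,2])
    for a,col in((T,(0,0,255)),(g,(0,255,0))): cv2.circle(im,tuple(((a+.5)*6).astype(int).tolist()),4,col,-1)
    for ab in(24,60):
        q=np.array([(pr(M@(B+ab*n+(p[3]-113.5+i*7)*Y+k*25*u)+t)+.5)*6 for i,k in((1,1),(1,-1),(-1,-1),(-1,1))]).astype(int);cv2.polylines(im,[q],True,(255,0,255),1)
    x,y=(T*6).astype(int);o.append(im[y-260:y+200,x-200:x+200])
cv2.imwrite('pics/z7.png',np.hstack(o))"
```

```text
(no output)
```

View pics/z7.png

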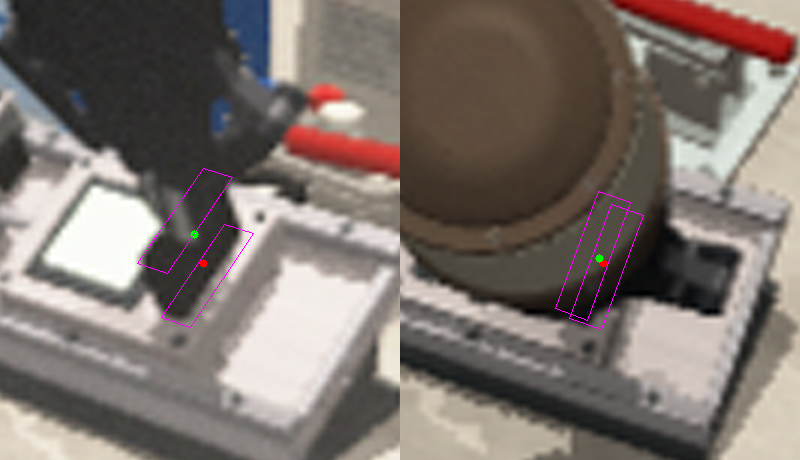

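The crops show the shut finger tips ending on the rib's top face, near (180,237) in the left crop, not alongside it. That puts the true tips about 29 mm behind the reported TCP. The open-finger pixel span (168 to 337) agrees with this. I'll open, then go deeper in guarded steps.

```bash
sed -i 's/arm.tcp_to_grasp if grasp/DG if grasp/; s/^import sys/import sys\nDG=48/' fit.py; python3 -c "
from go import *
for a in (77,65,52): plan(a,-71.5)
for y in (-60,-45,-30): plan(52,y)
x=plan(66,100,-.45-np.pi/2); plan(66,100,-.45+np.pi/2,seed=[*x[:5],x[5]+3.1])"
```

```text
[ 77.  -71.5] lin [ 0.4 -0.4  2.4] rot [ 0.001 -0.002  0.001] j [ 0.15  0.12 -0.78 -0.35 -0.16 -1.24] miss 0.0 [-0.066  0.01   0.   ]
[ 65.  -71.5] lin [ 0.3 -1.2 14.4] rot [-0.001 -0.007  0.001] j [ 0.13  0.16 -0.75 -0.44 -0.16 -1.13] miss 0.0 [-0.069  0.005  0.   ]
[ 52.  -71.5] lin [ 0.1 -2.1 27.3] rot [-0.003 -0.013  0.001] j [ 0.1   0.19 -0.71 -0.54 -0.16 -1.02] miss 0.0 [-0.07  -0.001  0.   ]
[ 52 -60] lin [ 0.1  9.4 28.1] rot [-0.015 -0.012  0.001] j [ 0.13  0.19 -0.72 -0.54 -0.16 -1.03] miss 0.0 [-0.082  0.     0.   ]
[ 52 -45] lin [ 0.1 24.4 29.1] rot [-0.031 -0.01   0.001] j [ 0.16  0.19 -0.72 -0.55 -0.16 -1.05] miss 0.0 [-0.098  0.002  0.   ]
[ 52 -30] lin [ 0.1 39.3 30.1] rot [-0.048 -0.007  0.001] j [ 0.19  0.18 -0.73 -0.55 -0.16 -1.07] miss 0.0 [-0.115  0.005  0.   ]
[ 66.   100.    -2.02] lin [ -0.  170.   24.9] rot [-0.157  0.217 -2.002] j [ 0.53  0.14 -1.07  0.96 -0.16 -0.9 ] miss 0.0 [-0.206 -0.08   0.   ]
[ 66.   100.     1.12] lin [ -0.  170.   24.9] rot [0.192 0.139 1.125] j [ 0.53  0.14 -1.07  0.96 -0.16  2.24] miss 0.0 [0.206 0.08  0.   ]
```

Request:
{"api": "arm_command", "payload": {"rows": [{"grip": 0.3,"linear": [0,0,-5],"rot": [0,0,0]},{"grip": 0.6,"linear": [0,0,-5],"rot": [0,0,0]},{"grip": 0.6,"linear": [0,0,-5],"rot": [0,0,0]},{"grip": 0.6,"linear": [0,0,2],"rot": [0,0,0]},{"grip": 0.6,"linear": [0,0,10],"rot": [0,0,0]},{"grip": 0.6,"linear": [0,0,10],"rot": [0,0,0]}]}}

```text
clock: 9.07
position: [465.8, -62.6, 64.9]
ee_rot: [-0.071, 0.965, 0.048, 0.249]
contact_force: [0.2, 0.7, 0.2]
gripper_width: 51.2
grasp_force: 0.0
```

Request:
{"api": "arm_command", "payload": {"rows": [{"grip": 0.6,"linear": [0,0,4],"rot": [0,0,0]},{"grip": 0.6,"linear": [0,-1,8],"rot": [0,0,0]},{"grip": 0.6,"linear": [0,-1,8],"rot": [0,-0.005,0]}]}}

```text
clock: 9.45
position: [469.8, -62.9, 58.5]
ee_rot: [-0.071, 0.964, 0.049, 0.252]
contact_force: [0.4, 0.0, 0.2]
gripper_width: 51.2
grasp_force: 0.0
```

Request:
{"api": "arm_command", "payload": {"rows": [{"grip": 0.6,"linear": [0,0,4],"rot": [0,0,0]},{"grip": 0.6,"linear": [0,0,7],"rot": [0,-0.005,0]},{"grip": 0,"linear": [0,0,7],"rot": [0,-0.005,0]},{"grip": 0,"linear": [0,0,7],"rot": [0,-0.005,0]},{"grip": 0,"linear": [0,0,7],"rot": [0,-0.005,0]},{"grip": 0,"linear": [0,0,7],"rot": [0,-0.005,0]}]}}

```text
clock: 10.2
position: [472.8, -62.1, 52.8]
ee_rot: [-0.072, 0.963, 0.05, 0.254]
contact_force: [-3.5, 1.9, 3.7]
gripper_width: 13.1
grasp_force: 61.1
```

```bash
python3 -c "
from go import *
p=np.load('p.npy')
st=arm.read_state();print(st['contact_force'],st['gripper_width'],st['grasp_force'],np.round(st['joints'],2))
M,t=S(p);g=np.array(st['position'])-48*R.from_quat(st['ee_rot']).as_matrix()[:,2];print('stand frame grasp',M.T@(g-t), (M.T@(g-t)-B)@n)
for y in (-60,-45,-35,-30): plan(53,y)"
```

```text
[-3.48485736  1.90410444  3.74341067] 13.123701826757953 61.07403337955475 [ 0.11  0.19 -0.72 -0.51 -0.16 -1.05]
stand frame grasp [-26.9802817  -74.21354857  94.31177655] 53.59613934363223
[ 53 -60] lin [-0.4 10.8  1.5] rot [-0.013 -0.003  0.001] j [ 0.13  0.19 -0.72 -0.53 -0.16 -1.04] miss 0.0 [-0.082  0.001  0.   ]
[ 53 -45] lin [-0.4 25.8  2.5] rot [-0.029 -0.001  0.001] j [ 0.16  0.18 -0.72 -0.54 -0.16 -1.06] miss 0.0 [-0.098  0.003  0.   ]
[ 53 -35] lin [-0.4 35.8  3.2] rot [-0.04   0.001  0.001] j [ 0.18  0.18 -0.73 -0.54 -0.16 -1.08] miss 0.0 [-0.109  0.005 -0.   ]
[ 53 -30] lin [-0.4 40.8  3.5] rot [-0.046  0.002  0.001] j [ 0.19  0.18 -0.73 -0.55 -0.16 -1.08] miss 0.0 [-0.115  0.006 -0.   ]
```

Request:
{"api": "arm_command", "payload": {"rows": [{"grip": 0,"linear": [0,4,0.2],"rot": [-0.004,0,0]},{"grip": 0,"linear": [0,8,0.5],"rot": [-0.009,0,0]},{"grip": 0,"linear": [0,12,0.8],"rot": [-0.013,0,0]},{"grip": 0,"linear": [0,16,1],"rot": [-0.018,0,0]},{"grip": 0,"linear": [0,20,1.3],"rot": [-0.022,0,0]},{"grip": 0,"linear": [0,24,1.6],"rot": [-0.027,0,0]},{"grip": 0,"linear": [0,28,1.9],"rot": [-0.032,0,0]},{"grip": 0,"linear": [0,28,1.9],"rot": [-0.032,0,0]}]}}

```text
clock: 11.2
position: [470.5, -47.9, 54.1]
ee_rot: [-0.076, 0.962, 0.057, 0.255]
contact_force: [7.0, -94.6, 5.2]
gripper_width: 12.9
grasp_force: 64.9
```

```bash
python3 -c "
from go import *
st=arm.read_state();print(st['contact_force'],st['gripper_width'],st['grasp_force'],np.round(st['joints'],2))
p=np.load('p.npy');M,t=S(p);print('force stand',M.T@np.array(st['contact_force']))
for y in (-45,-40,-35,-30): plan(53,y)"
```

```text
[  7.0469273  -94.62970502   5.23900464] 12.920518187916123 64.89579498767853 [ 0.14  0.18 -0.73 -0.52 -0.16 -1.06]
force stand [ -5.18502874 -94.74996429   5.23900464]
[ 53 -45] lin [-0.1 11.3  3.1] rot [-0.014  0.001  0.005] j [ 0.16  0.18 -0.72 -0.54 -0.16 -1.06] miss 0.0 [-0.098  0.003  0.   ]
[ 53 -40] lin [-0.1 16.3  3.5] rot [-0.019  0.002  0.005] j [ 0.17  0.18 -0.73 -0.54 -0.16 -1.07] miss 0.0 [-0.104  0.004  0.   ]
[ 53 -35] lin [-0.2 21.2  3.9] rot [-0.025  0.003  0.005] j [ 0.18  0.18 -0.73 -0.54 -0.16 -1.08] miss 0.0 [-0.109  0.005  0.   ]
[ 53 -30] lin [-0.2 26.2  4.3] rot [-0.03   0.004  0.005] j [ 0.19  0.18 -0.73 -0.55 -0.16 -1.08] miss 0.0 [-0.115  0.006 -0.   ]
```

Request:
{"api": "arm_command", "payload": {"rows": [{"grip": 0,"linear": [0,-7,0],"rot": [0,0,0]},{"grip": 0,"linear": [0,-10,0],"rot": [0,0,0]}]}}

```text
clock: 11.45
position: [470.7, -47.0, 52.8]
ee_rot: [-0.074, 0.962, 0.064, 0.254]
contact_force: [-15.3, 0.4, 22.2]
gripper_width: 12.9
grasp_force: 76.7
```

```bash
python3 -c "
from go import *
from ov import overlay
st=arm.read_state();print(st['contact_force'],st['wrist_torque'],st['gripper_width'],np.round(st['position'],1))
p=np.load('p.npy');M,t=S(p);g=np.array(st['position'])-48*R.from_quat(st['ee_rot']).as_matrix()[:,2];print('stand frame grasp',M.T@(g-t), (M.T@(g-t)-B)@n)
pic=imaging.get_image('wrist');p[3]+=0
overlay(pic,st,p,'pics/ov8.png',(220,110,485,300))"
```

```text
[-15.31347599   0.35773535  22.20208483] [-6.21739015e-01  1.34733078e+00  7.05980428e-04] 12.922040794517173 [470.7 -47.   52.8]
stand frame grasp [-27.14010628 -60.27552843  94.20839256] 53.58652109049447
```

View pics/ov8.png

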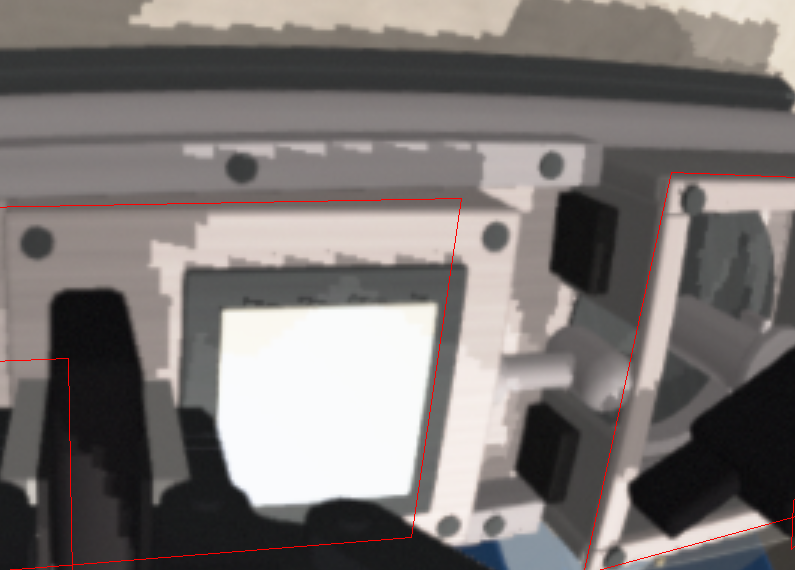

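The plate is 12 to 14 mm further along, but the stud head at (605,365) is caught at the port. The tilted grip lifted the plate's nose. I'll loosen so the plate settles flat, then push with one finger and the rib loose between the pads.

Request:
{"api": "arm_command", "payload": {"rows": [{"grip": 0.15,"linear": [0,0,-1],"rot": [0,0,0]},{"grip": 0.3,"linear": [0,0,-2],"rot": [0,0,0]},{"grip": 0.3,"linear": [0,0,-2],"rot": [0,0,0]},{"grip": 0.3,"linear": [0,0,-2],"rot": [0,0,0]}]}}

```text
clock: 12.0
position: [470.5, -44.1, 53.6]
ee_rot: [-0.076, 0.962, 0.065, 0.253]
contact_force: [0.3, -0.2, -0.9]
gripper_width: 26.0
grasp_force: 0.0
```

```bash
python3 -c "
from go import *
st=arm.read_state();print(st['contact_force'],st['wrist_torque'],st['gripper_width'],np.round(st['position'],1))
p=np.load('p.npy');M,t=S(p);g=np.array(st['position'])-48*R.from_quat(st['ee_rot']).as_matrix()[:,2];print('stand frame grasp',M.T@(g-t), (M.T@(g-t)-B)@n)
for y in (-60,-50,-40,-35,-30,-25): plan(53.5,y)"
```

```text
[ 0.30490991 -0.22406212 -0.87104556] [-0.28075156  0.87454139  0.02511276] 25.973051669003212 [470.5 -44.1  53.6]
stand frame grasp [-26.83957275 -57.61765033  95.03648661] 54.15338377792287
[ 53.5 -60. ] lin [ 0.1 -7.3  0.2] rot [ 0.019 -0.002  0.001] j [ 0.13  0.19 -0.72 -0.53 -0.16 -1.05] miss 0.0 [-0.082  0.001 -0.   ]
[ 53.5 -50. ] lin [0.1 2.7 1.2] rot [ 0.008 -0.001  0.001] j [ 0.15  0.18 -0.72 -0.54 -0.16 -1.06] miss 0.0 [-0.093  0.002 -0.   ]
[ 53.5 -40. ] lin [ 0.1 12.6  2.2] rot [-0.003  0.     0.001] j [ 0.17  0.18 -0.73 -0.54 -0.16 -1.07] miss 0.0 [-0.104  0.004 -0.   ]
[ 53.5 -35. ] lin [ 0.1 17.6  2.7] rot [-0.008  0.002  0.001] j [ 0.18  0.18 -0.73 -0.54 -0.16 -1.08] miss 0.0 [-0.109  0.005 -0.   ]
[ 53.5 -30. ] lin [ 0.1 22.6  3.2] rot [-0.014  0.003  0.001] j [ 0.19  0.18 -0.73 -0.54 -0.16 -1.09] miss 0.0 [-0.115  0.006 -0.   ]
[ 53.5 -25. ] lin [ 0.1 27.5  3.7] rot [-0.019  0.004  0.001] j [ 0.2   0.18 -0.73 -0.54 -0.16 -1.1 ] miss 0.0 [-0.12   0.007 -0.   ]
```

Request:
{"api": "arm_command", "payload": {"rows": [{"grip": 0.3,"linear": [0,4,0.4],"rot": [0,0,0]},{"grip": 0.3,"linear": [0,8,0.8],"rot": [0,0,0]},{"grip": 0.3,"linear": [0,12,1.5],"rot": [-0.003,0,0]},{"grip": 0.3,"linear": [0,14,1.8],"rot": [-0.003,0,0]}]}}

```text
clock: 12.5
position: [468.6, -30.5, 53.4]
ee_rot: [-0.076, 0.962, 0.066, 0.253]
contact_force: [0.0, -3.9, 2.1]
gripper_width: 25.0
grasp_force: 1.8
```

Request:
{"api": "arm_command", "payload": {"rows": [{"grip": 0.3,"linear": [0,3,0.3],"rot": [-0.003,0,0]},{"grip": 0.3,"linear": [0,6,0.6],"rot": [-0.006,0,0]},{"grip": 0.3,"linear": [0,9,0.9],"rot": [-0.009,0.001,0]},{"grip": 0.3,"linear": [0,9,0.9],"rot": [-0.009,0.001,0]}]}}

```text
clock: 13.0
position: [467.4, -21.5, 53.2]
ee_rot: [-0.077, 0.962, 0.071, 0.252]
contact_force: [-0.5, -1.7, 0.5]
gripper_width: 25.6
grasp_force: 0.8
```

Request:
{"api": "arm_command", "payload": {"rows": [{"grip": 0.3,"linear": [0,2,0.2],"rot": [-0.002,0,0]},{"grip": 0.3,"linear": [0,4,0.4],"rot": [-0.004,0,0]},{"grip": 0.3,"linear": [0,5,0.5],"rot": [-0.005,0.001,0]}]}}

```text
clock: 13.38
position: [466.6, -16.8, 53.2]
ee_rot: [-0.078, 0.962, 0.074, 0.251]
contact_force: [0.7, -3.7, 1.6]
gripper_width: 25.5
grasp_force: 1.5
```

Request:
{"api": "arm_command", "payload": {"rows": [{"grip": 0.3,"linear": [0,1,0.1],"rot": [0,0,0]},{"grip": 0.3,"linear": [0,1.5,0.1],"rot": [0,0,0]}]}}

```text
clock: 13.62
position: [466.5, -15.8, 53.3]
ee_rot: [-0.078, 0.962, 0.074, 0.251]
contact_force: [0.4, -3.2, 1.8]
gripper_width: 25.4
grasp_force: 1.3
```

Request:
{"api": "arm_command", "payload": {"rows": [{"grip": 0.3,"linear": [0,1,0.1],"rot": [0,0,0]},{"grip": 0.3,"linear": [0,1.5,0.1],"rot": [0,0,0]}]}}

```text
clock: 13.88
position: [466.3, -14.8, 53.3]
ee_rot: [-0.078, 0.962, 0.075, 0.251]
contact_force: [0.6, -2.2, 0.8]
gripper_width: 25.6
grasp_force: 1.5
```

Request:
{"api": "arm_command", "payload": {"rows": [{"grip": 0.3,"linear": [0,1,0.1],"rot": [-0.002,0,0]},{"grip": 0.3,"linear": [0,1.5,0.1],"rot": [-0.002,0,0]}]}}

```text
clock: 14.12
position: [466.1, -13.5, 53.4]
ee_rot: [-0.078, 0.962, 0.075, 0.251]
contact_force: [0.4, -4.4, -0.6]
gripper_width: 25.6
grasp_force: 2.0
```

```bash
python3 -c "
from go import *
from ov import overlay
st=arm.read_state();print(st['contact_force'],np.round(st['position'],1))
p=np.load('p.npy');M,t=S(p);g=np.array(st['position'])-48*R.from_quat(st['ee_rot']).as_matrix()[:,2];gy=(M.T@(g-t))[1];s=gy-st['gripper_width']/2+7+113.5;print('s',s)
pic=imaging.get_image('wrist')
p[3]=78.5;overlay(pic,st,p,'pics/ov9.png',(200,110,465,300))"
```

```text
[ 0.40094196 -4.37067753 -0.60607034] [466.1 -13.5  53.4]
s 80.05561115919687
```

View pics/ov9.png

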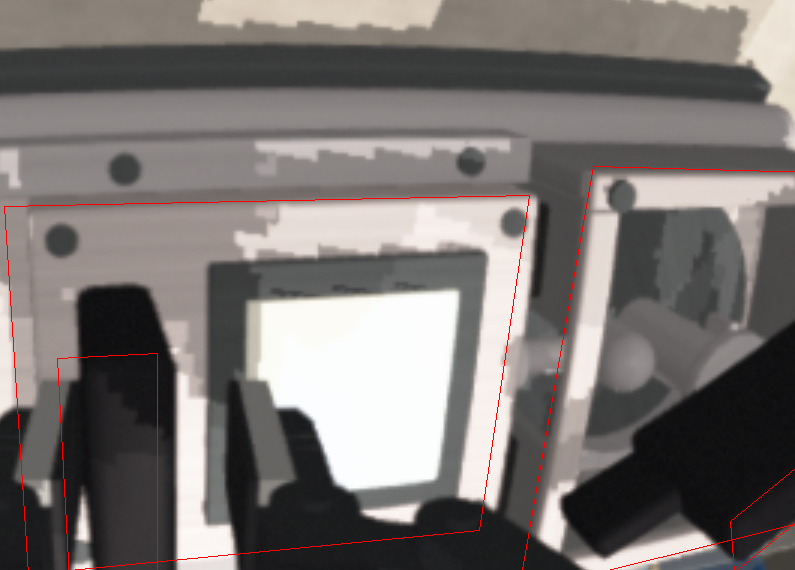

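Request:
{"api": "arm_command", "payload": {"rows": [{"grip": 0.3,"linear": [0,1,0.1],"rot": [-0.002,0,0]},{"grip": 0.3,"linear": [0,1.5,0.1],"rot": [-0.002,0,0]}]}}

```text
clock: 14.42
position: [465.9, -12.1, 53.4]
ee_rot: [-0.079, 0.962, 0.076, 0.251]
contact_force: [0.4, -7.0, -0.9]
gripper_width: 25.3
grasp_force: 2.7
```

Request:
{"api": "arm_command", "payload": {"rows": [{"grip": 0.3,"linear": [0,1,0.1],"rot": [-0.002,0,0]},{"grip": 0.3,"linear": [0,1,0.1],"rot": [-0.002,0,0]}]}}

```text
clock: 14.68
position: [465.7, -11.1, 53.4]
ee_rot: [-0.079, 0.962, 0.077, 0.251]
contact_force: [-1.0, -6.1, -0.5]
gripper_width: 25.9
grasp_force: 2.8
```

The plate edge is at about col 530, flush with the model at 78.5 and a bit past it. The stud head is at (628,360) inside the housing, and the push force has risen to about 7 N, so the plate is on the pads. Now I retract and move to the handle.

Request:
{"api": "arm_command", "payload": {"rows": [{"grip": 0.3,"linear": [0,-4,0],"rot": [0,0,0]},{"grip": 0.4,"linear": [0,-4,-10],"rot": [0,0,0]},{"grip": 0.5,"linear": [0,-4,-35],"rot": [0,0,0]},{"grip": 0.5,"linear": [0,-4,-60],"rot": [0,0,0]},{"grip": 0.5,"linear": [0,-4,-80],"rot": [0,0,0]},{"grip": 0.5,"linear": [0,-4,-80],"rot": [0,0,0]}]}}

```text
clock: 15.42
position: [428.9, -29.5, 123.2]
ee_rot: [-0.079, 0.961, 0.078, 0.252]
contact_force: [-0.3, -0.7, 0.3]
gripper_width: 42.7
grasp_force: 0.0
```

```bash
python3 -c "
from go import *
p=np.load('p.npy');j=np.array(arm.read_state()['joints']);print(j.round(2))
s=j.copy();s[5]=.5
x=plan(120,0,-1.6,seed=s)
x=plan(125,60,-2.6,seed=x)
x=plan(120,100,1.12-2*np.pi,seed=[*x[:5],2.2])
x=plan(64,100,1.12,seed=x)
for q in (.5,1.2,1.9,2.4): x=plan(64,100,q+np.pi/2,seed=x)"
```

```text
[ 0.24 -0.05 -0.82 -0.26 -0.28 -1.42]
[120.    0.   -1.6] lin [ 0.7 30.8 18.4] rot [-0.017  0.129 -1.591] j [ 0.41 -0.03 -1.03  0.39 -0.16 -0.61] miss 0.0 [-0.093 -0.058 -0.   ]
[125.   60.   -2.6] lin [ 0.7 90.9 21.1] rot [-0.128  0.128 -2.586] j [ 0.55 -0.05 -1.07  0.58 -0.19  0.07] miss 0.0 [-0.01  -0.135 -0.   ]
[120.   100.    -5.16] lin [  0.6 129.9  31.2] rot [0.161 0.081 1.128] j [ 0.65 -0.03 -1.07  0.69 -0.23  2.43] miss 0.0 [ 0.117  0.101 -0.   ]
[ 64.   100.     1.12] lin [  0.4 122.8  86.7] rot [0.256 0.113 1.128] j [ 0.53  0.14 -1.07  0.98 -0.16  2.23] miss 0.0 [0.21  0.078 0.   ]
[ 64.   100.     2.07] lin [  0.4 122.8  86.7] rot [ 0.32  -0.019  2.072] j [ 0.53  0.14 -1.07  0.98 -0.16  1.28] miss 0.0 [ 0.185 -0.126  0.   ]
[ 64.   100.     2.77] lin [  0.4 122.8  86.7] rot [ 0.344 -0.15   2.764] j [ 0.53  0.14 -1.07  0.98 -0.16  0.58] miss 0.0 [ 0.061 -0.216  0.   ]
[ 64.   100.     3.47] lin [  0.4 122.8  86.7] rot [-0.272  0.259 -2.775] j [ 0.53  0.14 -1.07  0.98 -0.16 -0.12] miss 0.0 [-0.093 -0.204 -0.   ]
[ 64.   100.     3.97] lin [  0.4 122.8  86.7] rot [-0.177  0.283 -2.281] j [ 0.53  0.14 -1.07  0.98 -0.16 -0.62] miss 0.0 [-0.179 -0.135  0.   ]
```

Request:
{"api": "arm_command", "payload": {"rows": [{"grip": 0.5,"linear": [0,20,5],"rot": [0,0.02,-0.2]},{"grip": 0.5,"linear": [0,40,10],"rot": [0,0.04,-0.4]},{"grip": 0.5,"linear": [0,60,15],"rot": [-0.02,0.06,-0.6]},{"grip": 0.5,"linear": [0,80,20],"rot": [-0.04,0.08,-0.8]},{"grip": 0.5,"linear": [0,90,21],"rot": [-0.06,0.1,-1.1]},{"grip": 0.5,"linear": [0,90,21],"rot": [-0.08,0.12,-1.4]},{"grip": 0.5,"linear": [0,90,21],"rot": [-0.1,0.13,-1.7]},{"grip": 0.5,"linear": [0,90,21],"rot": [-0.12,0.13,-2.2]},{"grip": 0.5,"linear": [0,90,21],"rot": [-0.128,0.128,-2.586]},{"grip": 0.5,"linear": [0,90,21],"rot": [-0.128,0.128,-2.586]}]}}

```text
clock: 16.68
position: [421.8, 62.1, 112.9]
ee_rot: [0.835, -0.514, 0.119, -0.156]
contact_force: [1.2, -0.3, 0.1]
gripper_width: 43.0
grasp_force: 0.0
```

```bash
python3 -c "
from go import *
st=arm.read_state();j=np.array(st['joints']);print(j.round(2))
x=plan(120,100,1.12,seed=[*j[:5],2.2])
x=plan(64,100,1.12,seed=x)"
```

```text
[ 0.57 -0.04 -0.98  0.32 -0.25 -0.41]
[120.   100.     1.12] lin [-38.5 -13.4   6.8] rot [0.067 0.044 3.008] j [ 0.65 -0.03 -1.07  0.69 -0.23  2.43] miss 0.0 [ 0.117  0.101 -0.   ]
[ 64.   100.     1.12] lin [-31.2 -19.2  62. ] rot [0.11  0.181 3.01 ] j [ 0.53  0.14 -1.07  0.98 -0.16  2.23] miss 0.0 [0.21  0.078 0.   ]
```

Request:
{"api": "arm_command", "payload": {"rows": [{"grip": 0.5,"linear": [-10,-4,0],"rot": [0,0,-0.3]},{"grip": 0.5,"linear": [-20,-7,2],"rot": [0,0,-0.6]},{"grip": 0.5,"linear": [-30,-10,4],"rot": [0,0,-0.9]},{"grip": 0.5,"linear": [-38,-13,6],"rot": [0,0,-1.2]},{"grip": 0.5,"linear": [-38,-13,6],"rot": [0,0,-1.5]},{"grip": 0.5,"linear": [-38,-13,6],"rot": [0,0,-1.8]},{"grip": 0.5,"linear": [-38,-13,6],"rot": [0,0,-1.9]},{"grip": 0.5,"linear": [-38,-13,6],"rot": [0,0,-1.9]},{"grip": 0.5,"linear": [-38,-13,6],"rot": [0,0,-1.9]},{"grip": 0.5,"linear": [-38,-13,6],"rot": [0,0,-1.9]}]}}

```text
clock: 17.92
position: [418.1, 102.3, 111.0]
ee_rot: [0.909, 0.369, 0.196, 0.004]
contact_force: [-0.0, -0.2, -0.7]
gripper_width: 42.9
grasp_force: 0.0
```

```bash
python3 -c "
from go import *
st=arm.read_state();j=np.array(st['joints']);print(j.round(2))
x=plan(120,100,1.12,seed=[*j[:5],2.2])
x=plan(64,100,1.12,seed=x)"
```

```text
[ 0.65 -0.03 -1.05  0.55 -0.2   1.17]
[120.   100.     1.12] lin [ 0.5 -0.6  0.8] rot [-0.003 -0.057 -1.399] j [ 0.65 -0.03 -1.07  0.69 -0.23  2.43] miss 0.0 [0.117 0.101 0.   ]
[ 64.   100.     1.12] lin [ 3.8  8.  56. ] rot [ 0.058 -0.141 -1.389] j [ 0.53  0.14 -1.07  0.98 -0.16  2.23] miss 0.0 [0.21  0.078 0.   ]
```

Request:
{"api": "arm_command", "payload": {"rows": [{"grip": 0.5,"linear": [0,0,0],"rot": [0,-0.02,-0.3]},{"grip": 0.5,"linear": [0,0,0],"rot": [0,-0.03,-0.6]},{"grip": 0.5,"linear": [0,0,0],"rot": [0,-0.04,-0.9]},{"grip": 0.5,"linear": [0,0,0],"rot": [0,-0.05,-1.2]},{"grip": 0.5,"linear": [0,0,0],"rot": [0,-0.057,-1.4]},{"grip": 0.5,"linear": [0,0,0],"rot": [0,-0.057,-1.4]},{"grip": 0.5,"linear": [0,0,0],"rot": [0,-0.057,-1.4]},{"grip": 0.5,"linear": [0,0,0],"rot": [0,-0.057,-1.4]},{"grip": 0.5,"linear": [0,0,0],"rot": [0,-0.057,-1.4]}]}}

```text
clock: 19.05
position: [417.9, 102.2, 111.1]
ee_rot: [0.465, 0.866, 0.124, 0.138]
contact_force: [-0.3, 0.2, -1.2]
gripper_width: 42.7
grasp_force: 0.0
```

```bash
python3 -c "
from go import *
from ov import overlay
st=arm.read_state();j=np.array(st['joints']);print(j.round(2))
x=plan(100,100,1.12)
x=plan(64,100,1.12,seed=x)
p=np.load('p.npy');p[3]=79.5
pic=imaging.get_image('wrist')
for k in ('handle_grip','handle_nose','cam_axis','stud_head'): print(k,[(np.round(q['pixel']),round(q['score'],2)) for q in models.tip_of(pic,k)[:1]])
from ov import proj
M,t=S(p)
for k in ('handle_grip','handle_nose','cam_axis','stud_head'): print(proj(M@pt(k,p[3],p[4])+t,pic['T_tool_cam'],st,pic['fx'],pic['cx'],pic['cy']).round())
overlay(pic,st,p,'pics/ov10.png',(130,100,395,300))"
```

```text
[ 0.66 -0.03 -1.06  0.66 -0.25  2.45]
[100.   100.     1.12] lin [-1.3  2.9 20.6] rot [ 0.011  0.015 -0.006] j [ 0.6   0.03 -1.07  0.73 -0.17  2.43] miss 0.0 [0.13  0.118 0.   ]
[ 64.   100.     1.12] lin [-4.9  7.2 56.2] rot [ 0.091 -0.025  0.   ] j [ 0.53  0.14 -1.07  0.98 -0.16  2.23] miss 0.0 [0.21  0.078 0.   ]
handle_grip [(array([257., 220.]), 0.65)]
handle_nose [(array([258., 280.]), 0.63)]
cam_axis [(array([262., 214.]), 0.65)]
stud_head [(array([248., 226.]), 0.81)]
[253. 224.]
[254. 285.]
[256. 216.]
[248. 230.]
```

View pics/ov10.png

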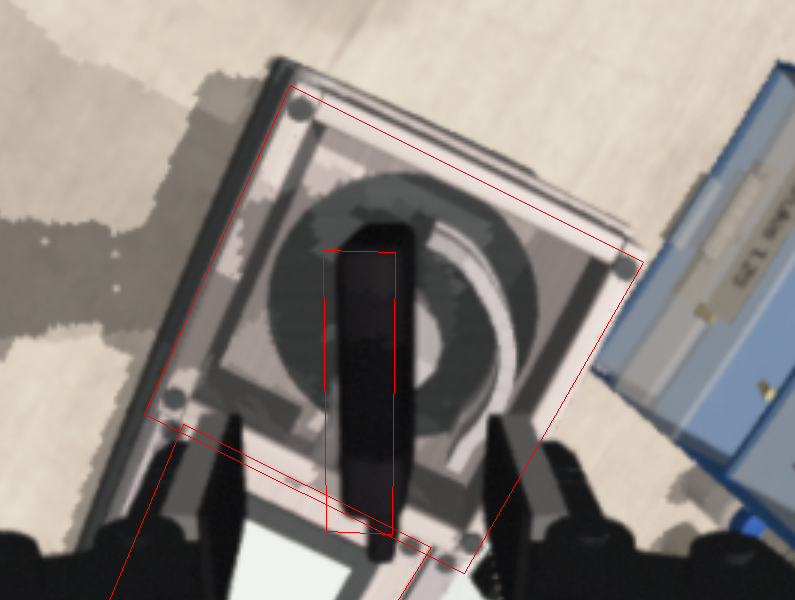

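The bar is parallel to the fingers and centred at (375,380) in the crop, about 3 mm to the +y side of the model. The fingers straddle it. I descend with a 3 mm shift.

Request:
{"api": "arm_command", "payload": {"rows": [{"grip": 0.5,"linear": [-1,6,20],"rot": [0.011,0.01,0]},{"grip": 0.5,"linear": [-3,8,38],"rot": [0.05,0,0]},{"grip": 0.5,"linear": [-5,10,54],"rot": [0.091,-0.025,0]},{"grip": 0.5,"linear": [-5,10,54],"rot": [0.091,-0.025,0]},{"grip": 0.5,"linear": [-5,10,54],"rot": [0.091,-0.025,0]}]}}

```text
clock: 19.92
position: [447.4, 108.2, 66.0]
ee_rot: [0.472, 0.869, 0.08, 0.128]
contact_force: [-0.4, -0.0, -0.2]
gripper_width: 42.7
grasp_force: 0.0
```

Request:
{"api": "arm_command", "payload": {"rows": [{"grip": 0.22,"linear": [0,0,0],"rot": [0,0,0]},{"grip": 0.22,"linear": [0,0,0],"rot": [0,0,0]},{"grip": 0.22,"linear": [0,0,0],"rot": [0,0,0]}]}}

```text
clock: 20.3
position: [440.1, 100.5, 62.3]
ee_rot: [0.474, 0.868, 0.072, 0.127]
contact_force: [-16.1, -8.7, 2.6]
gripper_width: 19.7
grasp_force: 31.5
```

```bash
python3 -c "
from go import *
st=arm.read_state();j=np.array(st['joints']);print(j.round(2),st['grasp_force'],st['wrist_torque'])
p=np.load('p.npy');M,t=S(p);Q=R.from_quat(st['ee_rot']).as_matrix();g=M.T@(np.array(st['position'])-48*Q[:,2]-t)-B;print('above',g@n,'y',g[1],'u',g@u)
x=plan(64,100,1.12)"
```

```text
[ 0.56  0.14 -1.06  0.89 -0.19  2.29] 31.53398878290318 [-2.14534637  3.91471687 -0.54672467]
above 66.37624485412981 y 96.09782155465508 u 5.555221298000518
[ 64.   100.     1.12] lin [2.3 8.  2.1] rot [-0.014  0.006 -0.002] j [ 0.53  0.14 -1.07  0.98 -0.16  2.23] miss 0.0 [ 0.21   0.078 -0.   ]
```

Request:
{"api": "arm_command", "payload": {"rows": [{"grip": 0.32,"linear": [0,0,0],"rot": [0,0,0]},{"grip": 0.32,"linear": [0,0,0],"rot": [0,0,0]},{"grip": 0.32,"linear": [0,0,0],"rot": [0,0,0]}]}}

```text
clock: 20.68
position: [442.5, 102.9, 63.2]
ee_rot: [0.474, 0.868, 0.074, 0.127]
contact_force: [-5.9, -5.7, -2.7]
gripper_width: 27.4
grasp_force: 4.7
```

```bash
cat > s.py <<'E'
from go import *
st=arm.read_state();j=np.array(st['joints']);print(j.round(2),st['grasp_force'],np.round(st['wrist_torque'],2))
p=np.load('p.npy');M,t=S(p);Q=R.from_quat(st['ee_rot']).as_matrix();g=M.T@(np.array(st['position'])-48*Q[:,2]-t)-B;print('above',g@n,'y',g[1],'u',g@u,'tilt tool',(Q.T@M@n).round(3),'force tool',(Q.T@np.array(st['contact_force'])).round(1))
yy=M.T@Q[:,1];print('spin-pi/2 = q?',np.arctan2(-yy@u,yy[1])-np.pi/2)
E
python3 s.py; python3 -c "
from go import *
plan(64,100,1.12)
p=np.load('p.npy')
pic=imaging.get_image('wrist');
for k in ('handle_grip','handle_nose','cam_axis','stud_head'): print(k,[(np.round(q['pixel']),round(q['score'],2)) for q in models.tip_of(pic,k)[:1]])
from ov import proj
st=arm.read_state();M,t=S(p)
for k in ('handle_grip','handle_nose','cam_axis','stud_head'): print(proj(M@pt(k,79.5,p[4])+t,pic['T_tool_cam'],st,pic['fx'],pic['cx'],pic['cy']).round())"
```

```text
[ 0.56  0.14 -1.06  0.89 -0.19  2.29] 4.660719776584301 [-1.52  2.53 -0.34]
above 65.88343191488411 y 98.04351994378989 u 8.14914738547769 tilt tool [ 0.073 -0.218 -0.973] force tool [-1.3 -8.5  0.9]
spin-pi/2 = q? -2.682681542497945
[ 64.   100.     1.12] lin [1.6 4.6 2.3] rot [-0.009  0.004 -0.001] j [ 0.53  0.14 -1.07  0.98 -0.16  2.23] miss 0.0 [0.21  0.078 0.   ]
handle_grip [(array([246., 250.]), 0.92)]
handle_nose [(array([251., 326.]), 0.68)]
cam_axis [(array([255., 236.]), 0.74)]
stud_head [(array([335.,  15.]), 0.57)]
[239. 255.]
[244. 326.]
[249. 240.]
[243. 253.]
```

```bash
cat > go2.py <<'E'
from go import *
import go
def plan2(ab,y,du,spin,seed=None,wr=1.0):
    p=np.load('p.npy');st=arm.read_state();j0=np.array(st['joints']) if seed is None else np.array(seed)
    M,t=S(p);_,Q=target(p,ab,y,spin);Gp=M@(B+ab*n+y*Y+du*u)+t
    def f(j):
        P,A=full(j);return np.r_[(P-DG*A[:,2]-Gp)/3,R.from_matrix(Q.T@A).as_rotvec()*np.array([1,1,5]),(np.array(j)-j0)*1e-4]
    l,h=np.array(lo)+.003,np.array(hi)-.003
    x=least_squares(f,np.clip(j0,l+.002,h-.002),bounds=(l,h)).x;P,A=full(x);P0,Q0=np.array(st['position']),R.from_quat(st['ee_rot']).as_matrix()
    print(np.round([ab,y,du,spin],2),'lin',(Q0.T@(P-P0)).round(1),'rot',R.from_matrix(Q0.T@A).as_rotvec().round(3),'j',x.round(2),'miss',np.linalg.norm(P-DG*A[:,2]-Gp).round(1),R.from_matrix(Q.T@A).as_rotvec().round(3));return x
E
sed -i 's/-yy@u,yy/yy@u,yy/' s.py
python3 -c "
from go2 import *
h=np.pi/2
x=plan2(64,101.3,2.7,-.45+h)
for q in (0,.4,.8,1.2,1.6,2,2.3,2.5): x=plan2(64,101.3,2.7,q+h,seed=x)"
```

```text
[ 64.   101.3    2.7    1.12] lin [ 6.1 -2.7  3. ] rot [-0.005  0.02  -0.002] j [ 0.56  0.14 -1.07  0.89 -0.16  2.29] miss 0.0 [ 0.215  0.094 -0.   ]
[ 64.   101.3    2.7    1.57] lin [ 6.1 -2.7  3. ] rot [-0.     0.021  0.448] j [ 0.56  0.14 -1.07  0.89 -0.16  1.84] miss 0.0 [ 0.234 -0.009 -0.   ]
[ 64.   101.3    2.7    1.97] lin [ 6.1 -2.7  3. ] rot [0.004 0.021 0.848] j [ 0.56  0.14 -1.07  0.89 -0.16  1.44] miss 0.0 [ 0.212 -0.099 -0.   ]
[ 64.   101.3    2.7    2.37] lin [ 6.1 -2.7  3. ] rot [0.008 0.021 1.248] j [ 0.56  0.14 -1.07  0.89 -0.16  1.04] miss 0.0 [ 0.157 -0.174 -0.   ]
[ 64.   101.3    2.7    2.77] lin [ 6.1 -2.7  3. ] rot [0.013 0.019 1.648] j [ 0.56  0.14 -1.07  0.89 -0.16  0.64] miss 0.0 [ 0.077 -0.221 -0.   ]
[ 64.   101.3    2.7    3.17] lin [ 6.1 -2.7  3. ] rot [0.018 0.018 2.048] j [ 0.56  0.14 -1.07  0.89 -0.16  0.24] miss 0.0 [-0.016 -0.234 -0.   ]
[ 64.   101.3    2.7    3.57] lin [ 6.1 -2.7  3. ] rot [0.023 0.015 2.448] j [ 0.56  0.14 -1.07  0.89 -0.16 -0.16] miss 0.0 [-0.106 -0.209  0.   ]
[ 64.   101.3    2.7    3.87] lin [ 6.1 -2.7  3. ] rot [0.027 0.012 2.748] j [ 0.56  0.14 -1.07  0.89 -0.16 -0.46] miss 0.0 [-0.163 -0.169  0.   ]
[ 64.   101.3    2.7    4.07] lin [ 6.1 -2.7  3. ] rot [0.029 0.01  2.948] j [ 0.56  0.14 -1.07  0.89 -0.16 -0.66] miss 0.0 [-0.193 -0.133  0.   ]
```

Request:
{"api": "arm_command", "payload": {"rows": [{"grip": 0.32,"linear": [3,-1.5,0.5],"rot": [0,0.01,0]},{"grip": 0.32,"linear": [6,-2.7,1],"rot": [-0.005,0.02,0]},{"grip": 0.27,"linear": [6,-2.7,1],"rot": [-0.005,0.02,0]},{"grip": 0.27,"linear": [6,-2.7,1],"rot": [-0.005,0.02,0]}]}}

```text
clock: 21.42
position: [438.0, 106.8, 61.4]
ee_rot: [0.473, 0.869, 0.082, 0.12]
contact_force: [-9.6, -4.5, 2.0]
gripper_width: 23.0
grasp_force: 4.8
```

```bash
python3 s.py
```

```text
[ 0.57  0.13 -1.06  0.85 -0.18  2.32] 4.769320394843817 [-1.61  2.71 -0.37]
above 66.25643581184914 y 101.48485495531045 u 3.9858330485202202 tilt tool [ 0.092 -0.211 -0.973] force tool [ 1.  -9.6 -4.8]
spin-pi/2 = q? -0.4582685560131967
```

Request:
{"api": "arm_command", "payload": {"rows": [{"grip": 0.27,"linear": [0,-2,0],"rot": [0,0,0]},{"grip": 0.27,"linear": [0,-3,0],"rot": [0,0,0]},{"grip": 0.27,"linear": [0,-3,0],"rot": [0,0,0]}]}}

```text
clock: 21.8
position: [437.8, 107.2, 61.6]
ee_rot: [0.472, 0.869, 0.084, 0.12]
contact_force: [-4.2, -5.2, -0.2]
gripper_width: 23.7
grasp_force: 3.1
```

Request:
{"api": "arm_command", "payload": {"rows": [{"grip": 0.27,"linear": [0,-2,0],"rot": [0,0,0.1]},{"grip": 0.27,"linear": [0,-2,0],"rot": [0,0,0.2]},{"grip": 0.27,"linear": [0,-2,0],"rot": [0,0,0.35]},{"grip": 0.27,"linear": [0,-2,0],"rot": [0,0,0.5]},{"grip": 0.27,"linear": [0,-2,0],"rot": [0,0,0.5]}]}}

```text
clock: 22.42
position: [437.0, 107.8, 61.9]
ee_rot: [0.671, 0.726, 0.112, 0.095]
contact_force: [-5.0, -3.6, -1.1]
gripper_width: 23.0
grasp_force: 2.4
```

```bash
cat >> s.py <<'E'
pic=imaging.get_image('wrist')
for k in ('handle_grip','handle_nose'):
    for q in models.tip_of(pic,k)[:1]:
        o,d=ray(pic,q['pixel'],st);ab=60 if k=='handle_grip' else 51
        o2=M.T@(o-t)-B;d2=M.T@d;X=o2+d2*(ab-o2@n)/(d2@n)
        print(k,np.round(q['pixel']),round(q['score'],2),'y,u',X[1].round(1),(X@u).round(1),'q',np.arctan2(-(X@u-2),-(X[1]-101)).round(2))
E
python3 s.py
```

```text
[ 0.56  0.13 -1.07  0.89 -0.16  1.8 ] 2.372642895206809 [-0.92  1.82 -0.18]
above 67.23248812589989 y 102.33894237010982 u 3.2763685093526895 tilt tool [-0.014 -0.226 -0.974] force tool [-3.2 -5.3 -0.5]
spin-pi/2 = q? 0.05167012952810701
handle_grip [249. 258.] 0.91 y,u 106.0 1.6 q 3.06
handle_nose [253. 326.] 0.61 y,u 52.8 -0.7 q 0.06
```

Request:
{"api": "arm_command", "payload": {"rows": [{"grip": 0.27,"linear": [0,0,0],"rot": [0,0,0.15]},{"grip": 0.27,"linear": [0,0,0],"rot": [0,0,0.3]},{"grip": 0.27,"linear": [0,0,0],"rot": [0,0,0.45]},{"grip": 0.27,"linear": [0,0,0],"rot": [0,0,0.6]},{"grip": 0.27,"linear": [0,0,0],"rot": [0,0,0.7]},{"grip": 0.27,"linear": [0,0,0],"rot": [0,0,0.7]}]}}

```text
clock: 23.32
position: [439.0, 110.1, 63.1]
ee_rot: [0.879, 0.453, 0.14, 0.05]
contact_force: [-1.7, -0.1, 0.1]
gripper_width: 23.0
grasp_force: 0.6
```

```bash
python3 s.py
```

```text
[ 0.56  0.13 -1.07  0.89 -0.16  1.1 ] 0.6259652061271481 [-0.1   1.    0.03]
above 67.11647063434116 y 104.1647269926327 u 5.641003397896224 tilt tool [-0.151 -0.164 -0.975] force tool [-1.  -1.2 -0.6]
spin-pi/2 = q? 0.7598672328333889
handle_grip [250. 266.] 0.69 y,u 103.9 3.8 q -2.58
handle_nose [255. 320.] 0.55 y,u 65.7 -30.4 q 0.74
```

Handle at about 0.74 and following well. I continue.

Request:
{"api": "arm_command", "payload": {"rows": [{"grip": 0.27,"linear": [0,0,0],"rot": [0,0,0.15]},{"grip": 0.27,"linear": [0,0,0],"rot": [0,0,0.3]},{"grip": 0.27,"linear": [0,0,0],"rot": [0,0,0.45]},{"grip": 0.27,"linear": [0,0,0],"rot": [0,0,0.6]},{"grip": 0.27,"linear": [0,0,0],"rot": [0,0,0.75]},{"grip": 0.27,"linear": [0,0,0],"rot": [0,0,0.75]}]}}

```text
clock: 24.22
position: [439.1, 109.6, 62.8]
ee_rot: [0.984, 0.1, 0.149, -0.004]
contact_force: [-0.6, 0.1, -0.4]
gripper_width: 23.3
grasp_force: 0.1
```

```bash
python3 s.py
```

```text
[ 0.56  0.13 -1.07  0.89 -0.16  0.35] 0.12162308571078029 [-0.12  0.57 -0.02]
above 66.85175454732843 y 103.77994298685132 u 5.577434935588521 tilt tool [-0.223 -0.016 -0.975] force tool [-0.6 -0.2  0.2]
spin-pi/2 = q? 1.4993706120832329
handle_grip [256. 267.] 0.56 y,u 101.4 3.6 q -1.82
handle_nose [ 77. 195.] 0.27 y,u 196.5 32.6 q -2.83
```

Request:
{"api": "arm_command", "payload": {"rows": [{"grip": 0,"linear": [0,0,0],"rot": [0,0,0]},{"grip": 0,"linear": [0,0,0],"rot": [0,0,0]},{"grip": 0,"linear": [0,0,0],"rot": [0,0,0]}]}}

```text
clock: 24.75
position: [438.3, 108.0, 62.4]
ee_rot: [0.984, 0.098, 0.148, -0.003]
contact_force: [-0.6, -5.5, 3.6]
gripper_width: 13.2
grasp_force: 58.8
```

Request:
{"api": "arm_command", "payload": {"rows": [{"grip": 0,"linear": [0,0,0],"rot": [0,0,0.1]},{"grip": 0,"linear": [0,0,0],"rot": [0,0,0.2]},{"grip": 0,"linear": [0,0,0],"rot": [0,0,0.3]},{"grip": 0,"linear": [0,0,0],"rot": [0,0,0.3]}]}}

```text
clock: 25.25
position: [438.3, 107.5, 62.4]
ee_rot: [0.988, -0.05, 0.146, -0.025]
contact_force: [2.8, -15.1, 4.9]
gripper_width: 13.0
grasp_force: 87.9
```

```bash
python3 s.py
```

```text
[ 0.56  0.13 -1.07  0.88 -0.16  0.05] 87.91559113981066 [-1.73 -0.45  0.27]
above 66.99671654709121 y 101.84503738099791 u 4.501483197542399 tilt tool [-0.218  0.054 -0.974] force tool [ 5.7 14.4 -4.4]
spin-pi/2 = q? -4.487886971141287
handle_grip [256. 267.] 0.96 y,u 100.1 1.8 q 0.18
```

Request:
{"api": "arm_command", "payload": {"rows": [{"grip": 0,"linear": [0,0,0],"rot": [0,0,0.1]},{"grip": 0,"linear": [0,0,0],"rot": [0,0,0.2]},{"grip": 0,"linear": [0,0,0],"rot": [0,0,0.3]},{"grip": 0,"linear": [0,0,0],"rot": [0,0,0.38]},{"grip": 0,"linear": [0,0,0],"rot": [0,0,0.38]},{"grip": 0,"linear": [0,0,0],"rot": [0,0,0.38]}]}}

```text
clock: 26.15
position: [437.4, 106.3, 63.2]
ee_rot: [0.96, -0.237, 0.139, -0.052]
contact_force: [-10.7, -15.0, 15.0]
gripper_width: 13.6
grasp_force: 139.8
```

```bash
python3 s.py
```

```text
[ 0.56  0.13 -1.07  0.88 -0.16 -0.33] 139.82538923621178 [-2.22 -0.51 -0.4 ]
above 68.17541694281798 y 100.87056960925123 u 3.999238618576829 tilt tool [-0.181  0.132 -0.975] force tool [  1.6  15.5 -17.9]
spin-pi/2 = q? -4.11251915070957
handle_grip [250. 265.] 0.8 y,u 101.9 2.9 q -2.32
handle_nose [252. 315.] 0.79 y,u 127.9 -39.8 q 2.14
```

Request:
{"api": "arm_command", "payload": {"rows": [{"grip": 0,"linear": [0,0,0],"rot": [0,0,0.06]},{"grip": 0,"linear": [0,0,0],"rot": [0,0,0.06]},{"grip": 0.3,"linear": [0,0,0],"rot": [0,0,0.06]},{"grip": 0.5,"linear": [0,0,0],"rot": [0,0,0.06]},{"grip": 0.5,"linear": [0,0,0],"rot": [0,0,0.06]}]}}

```text
clock: 26.92
position: [438.8, 109.9, 62.3]
ee_rot: [0.953, -0.264, 0.137, -0.058]
contact_force: [-0.6, 0.3, -0.5]
gripper_width: 42.7
grasp_force: 0.0
```

Request:
{"api": "arm_command", "payload": {"rows": [{"grip": 0.5,"linear": [0,0,-15],"rot": [0,0,0]},{"grip": 0.5,"linear": [0,0,-35],"rot": [0,0,0]},{"grip": 0.5,"linear": [0,0,-55],"rot": [0,0,0]},{"grip": 0.5,"linear": [0,0,-70],"rot": [0,0,0]},{"grip": 0.5,"linear": [0,0,-70],"rot": [0,0,0]},{"grip": 0.5,"linear": [0,0,-70],"rot": [0,0,0]}]}}

```text
clock: 27.68
position: [418.0, 106.6, 128.7]
ee_rot: [0.953, -0.264, 0.136, -0.057]
contact_force: [0.2, 0.3, 0.1]
gripper_width: 42.7
grasp_force: 0.0
```

```bash
python3 s.py; python3 b.py 9 scene,side,wrist
```

```text
[ 0.74 -0.02 -0.9   0.37 -0.48 -0.02] 0.0 [-0.08  0.59 -0.02]
above 134.50255611204162 y 103.53576630536487 u 20.146467674069186 tilt tool [-0.176  0.14  -0.974] force tool [ 0.1 -0.4 -0.1]
spin-pi/2 = q? -4.0561247118513215
handle_grip [254. 214.] 0.92 y,u 100.7 3.5 q -1.4
handle_nose [253. 260.] 0.87 y,u 130.8 -35.8 q 2.24
[4.6662e+02 8.6300e+00 1.2100e-01 8.4863e+01 2.2750e+00]
scene bed_centre [269.0, 196.0] 0.87 7.3
scene cam_axis [236.0, 178.0] 0.8 8.6
scene rib_centre [276.0, 188.0] 0.89 2.2
scene stud_head [242.0, 180.0] 0.76 8.8
scene handle_grip [233.0, 167.0] 0.85 8.2
scene handle_nose [220.0, 180.0] 0.76 4.5
side bed_centre [253.0, 181.0] 0.77 5.6
side cam_axis [215.0, 168.0] 0.67 5.1
side rib_centre [260.0, 180.0] 0.81 7.6
side stud_head [225.0, 170.0] 0.82 3.1
side handle_grip [212.0, 165.0] 0.85 3.1
side handle_nose [196.0, 177.0] 0.72 4.0
wrist cam_axis [256.0, 200.0] 0.97 4.6
wrist rib_centre [388.0, 104.0] 0.78 4.3
wrist stud_head [263.0, 178.0] 0.63 1.8
wrist handle_grip [257.0, 210.0] 0.91 8.0
wrist handle_nose [251.0, 262.0] 0.95 1.5
[418.1 106.6 129.3] [ 0.741 -0.023 -0.896  0.374 -0.482 -0.024] [ 0.48842677 -0.45400141  0.07259795]
```

```bash
python3 -c "
from bench import job
print(job.job_done())"
```

```text
the job is handed in; nothing more can be done
None
```

The job is handed in at about 28 s. The plate is drawn against the pads (stud y measured at 85 mm, rough to a few mm). The handle reads about 2.24 rad, past the detent at 2.0. The gripper is clear and was never near the tape roll, tub or syringe; a jam at the port on the first slide briefly put about 95 N on the wrist, under the 120 N limit.

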